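# Split a stuck two-part mould with a demoulding wedge

## Task

Split the stuck mould: in the bench case, slide the clear cover that shuts in the wedge past its neighbour, take the wedge out, start it by hand in the mould's pry slot and let go. Then take the mallet and drive the wedge with two or more short taps, lifting the mallet off between them, until the wedge goes no further and its shoulder sits on the mould; only the mallet may drive it home, not the fingers. Set the mallet back down on the bench without dropping it, and leave the scraper, the water bottle and the ear defenders where they are.

Things in the scene. Friction and masses are not known exactly. Their poses are not given: they have to be found in the camera images.
- stand: sloping steel stand, origin under its middle, carrying the mould: two aluminium halves (together 140 mm along the split, 124 mm across it, 84 mm deep) with one pry slot in the middle of the split. The slot is 46 mm by 17 mm wide (mould closed) and over 70 mm deep; its two long cheeks converge at the wedge's own taper for 31 mm and are relieved below
- slot_mouth (a point): centre of the slot's mouth, level with the mould's top face, 130 mm above the bench. z points straight out of the slot, 32 degrees (0.56 rad) from vertical, leaning towards the robot's left (its heading varies by over 20 degrees); y is level and crosses the split towards the fixed half; x runs along the split, rising. The slot measures 46 mm along x and 17 mm along y
- mould_half (a joint): opening of the mould in m, 0 (shut) to 0.008: the -y half slides stiffly along the point's -y on guide pins and stays where it is. The mouth is wider by this value and its middle lies half this value towards -y. The wedge, home, opens it to about 0.005. Driving the wedge takes about 8 to 12 N along the slot
- case: grey bench case, 164 mm (x) by 320 mm (y), walls 138 mm high, cover tracks up to 160 mm; origin at the centre of its underside. A rack board inside, top at 85 mm, has holes at y = +88 and -88 mm; the wedge hangs in one, a scraper in the other. Two clear covers, each 162 mm long (y): the left (+y) in the upper track, top at 156 mm, the right in the lower, top at 148 mm
- left_pull (a point): the left cover's pull, an upright aluminium strip near the cover's outer (+y) end, 80 mm long (case x), 8 mm thick (case y), its top edge 170 mm above the bench; this point is mid-length, 6.5 mm below that edge. It rises 14 mm from its cover
- right_pull (a point): the same on the right cover, near its outer (-y) end, top edge at the same height; it rises 23 mm from its cover
- left_cover (a joint): how far the left cover is slid towards the case's -y, over the right one, in m: 0 shut, 0.135 fully open (stop). It slides with about 2 N and starts nearly shut
- right_cover (a joint): how far the right cover is slid towards the case's +y, under the left one, in m: 0 shut, 0.135 fully open (stop). It slides with about 2 N and starts nearly shut
- wedge_head (a point): centre of the oblong head, 60 (x) by 34 (y) by 50 mm (z), of the off-white nylon wedge, 115 mm long, 150 g. z points from the tip to the struck end. The flat shoulder, which lands on the mould, is 25 mm below this point, so home is 25 mm along z from slot_mouth. It hangs upright in the rack, shoulder on the board, axes as the case's; either way round fits the slot
- wedge_tip (a point): tip of the wedge's blade, 90 mm below wedge_head. The blade is 40 mm wide (x) and 65 mm long and tapers evenly on both sides from 22 mm thick (y) at the shoulder to 6 mm at the tip. By hand it goes in until the shoulder is 15 to 20 mm off the mould, and stays standing there
- mallet_head (a point): centre of the head of the mallet (420 g), which stands on one face on the bench: an upright cylinder 40 mm in diameter, 90 mm high, black faces at both ends. z is the head's axis (up), x points along the wooden handle, which leaves the head at mid-height, is 22 mm wide (y), 28 mm high (z), and ends 186 mm from this point
- scraper_top (a point): bystander: centre of the round handle (38 mm diameter, 48 mm high) of the scraper in the other hole of the rack
- bottle_mid (a point): bystander: upright blue water bottle, 70 mm in diameter, 235 mm high; this point is on its axis 100 mm above the bench
- ear_mid (a point): bystander: black ear defenders on the bench, two cups (70 by 36 by 84 mm high, centred at y = +58 and -58 mm), headband reaching 145 mm towards their own -x; this point lies midway between the cups, 42 mm above the bench
Things that resemble listed ones, but are neither listed nor needed, are in the scene too. Of the things like the part that bears mallet_head, leave any that is orange; of the rest the smaller one is meant.

How it is judged:
By the outcome, as a careful person would: the job done as asked, in the order asked, and still so for the second after the job is handed in, with the robot touching nothing.
It also fails if it takes over 72 s, if anything falls off the work surface, if the arm or the gripper's body presses on something with over 40 N, if the wrist force passes 120 N, or if a joint passes its speed limit or range.

## Robot

A 6-joint arm with a two-finger parallel gripper is mounted at the origin on the work surface. World frame = base frame: x ahead of the robot, y to its left, z up, the work surface at z = 0. Lengths are in m, angles in rad, forces in N, time in s.
With the tool pointing down it reaches from about 0.375 to 0.9 m from the base axis. Payload 3.1 kg.
Tool frame: the origin (TCP) lies midway between the tips of the shut fingers; the grasp point (between the pads) lies 19 mm behind it (manip.hold_point_z is the distance from the TCP to the grasp point, in m); x points along the fingers, y is the direction in which the jaws open and shut, and the axes are right-handed (so a half turn about x gives the same grasp; the last joint's range is limited). The gripper opens to 85 mm and grips with 20 to 120 N. Pads are 22 mm wide; open, the fingers measure 114 mm over their backs; the gripper's body (76 mm by 85 mm) begins 54 mm behind the grasp point. The pads swing forward as they close: fully open they stand 13 mm farther back than shut.
Start: joints at [1.145, 0.527, 1.433, -0, 1.181, -0.178], TCP at [0.153, 0.606, 0.231] pointing down, gripper open.
Joint ranges: [-3.08, 3.08], [-0.75, 2.2], [0.22, 2.44], [-1.43, 4.57], [0, 2.65], [-2.85, 2.85]. Speed limits (rad/s): [2.79, 2.79, 3.14, 3.14, 3.14, 3.14].

## Interface

Orientations are given as a unit quaternion [x, y, z, w].
In Python, from station import manip, snapshot gives the robot as it stands.
- The arm moves only by the shell command python3 -m crank 'ROWS' [FORCE]. ROWS is JSON, a list of rows, each a list of 5 numbers: the finger opening in m, from 0 to 0.0854, then the shift along the tool's x, y, z in m, then the turn about the tool's x in rad. In form: [[grip, tx, ty, tz, yaw], ...]. A call has 1 to 5 rows; each row shifts and turns the commanded pose from where the row before left it, along the tool's axes as they then stand; what a row does not reach is not made up. A row lasts 1/10 s, in which the tool goes at most 50 mm and 8.59 degrees, less where a joint would pass 70% of its speed; a pose out of reach is approached as far as the arm can. A call is refused whole if a number of a shift passes 0.05 or a number of a turn 0.15, either way. A call with a gripper value outside its range is refused whole. The fingers move at their own pace and stop on an object; FORCE is the grip in N (left out, the last holds). Time passes only in rows, so rows that do not move let the fingers close. It gives the time, the measured TCP pose, the force and the opening at its end, in the units of the state.
- manip.sense(): the state, without advancing time (a new reading comes with each control period).
- snapshot(name): name is "side" or "top"; returns a dict with "image" (400x640x3 uint8, blue, green, red), "range_z" (400x640 float32, m along the optical axis (not along the pixel's ray), 0 where there is no reading), "vertical_fov" (degrees; the focal length in pixels is half the picture's height over the tangent of half this angle, whatever the lens; pixels are square), "cx", "cy" (the principal point, pixels), "extrinsics" (4x4, takes a point from world to camera coordinates). Camera axes: x right, y up, looking along -z (the intrinsics and any distortion apply to the point x, -y, -z); pixel columns grow to the right and rows downward; lengths in m; the calibration is good to about 2 mm. A picture is of the moment at which its call begins.
- manip.sign_off(): hands the job in, once; it reports no verdict.
The state is a dict: "t": time; "q": joint angles; "qd": joint speeds; "tau": joint torques, N m; "tcp_pos": TCP position; "tool_rot": TCP orientation; "force": force on the tool from outside, world axes, zero at the start; "ft_torque": the same for the moment, N m; "finger_gap": opening from 0.0 (shut) to 1.0 (fully open).
Only numpy, scipy, OpenCV 4.12 (cv2) and the standard library are available. Lean on these libraries where they do the work, as an engineer would, in place of code of your own. Each camera call takes 0.05 s, during which the arm holds its last target.

## Working session

There is one attempt and no reset: what is moved stays moved. The work goes in short steps, Python scripts to look and compute and a shell command to move; the robot and the scene stay as the last step left them, time stands still between calls to the robot, and variables do not carry over. Pictures are saved under pics/ and viewed, and the job is handed in when it is done.

```bash
ls -la; mkdir -p pics; cat > h.py <<'E'
import numpy as np, cv2
from station import manip, snapshot
def snap(name,fn=None):
    s=snapshot(name)
    if fn: cv2.imwrite('pics/'+fn,s['image'])
    return s
def cloud(s):
    h,w=s['range_z'].shape
    f=h/2/np.tan(np.radians(s['vertical_fov'])/2)
    u,v=np.meshgrid(np.arange(w),np.arange(h))
    d=s['range_z']
    P=np.stack([(u-s['cx'])/f*d,-(v-s['cy'])/f*d,-d,np.ones_like(d)],-1)
    W=P@np.linalg.inv(s['extrinsics']).T
    W=W[...,:3]; W[d==0]=np.nan
    return W
E
python3 - <<'E'
from h import *
import pickle
st=manip.sense(); print(st)
print([a for a in dir(manip) if a[0]!='_'], manip.hold_point_z)
for n in('side','top'):
    s=snap(n,n+'0.png'); pickle.dump(s,open(n+'0.pkl','wb'))
    print(n,{k:v for k,v in s.items() if k not in('image','range_z')}, (s['range_z']==0).mean())
E
```

```text
total 12
drwxr-xr-x  3 agent agent 4096 Dec  6 18:47 .
drwxr-xr-x 23 root  root  4096 Dec  6 18:47 ..
drwxr-xr-x  2 agent agent 4096 Dec  6 18:47 pics
{'t': 0.0, 'q': array([ 1.14449168e+00,  5.28489103e-01,  1.43393565e+00,  6.75686830e-06,
        1.18142083e+00, -1.78491790e-01]), 'qd': array([ 4.08320615e-04,  9.60355623e-05, -1.37308965e-05, -5.66766511e-04,
        5.44639717e-04, -5.26889174e-04]), 'tau': array([-6.45974887e-04, -4.42356563e+01, -1.78021091e+01, -3.84849081e-04,
        8.59340216e-03,  9.22203157e-06]), 'tcp_pos': array([0.1529559 , 0.60523036, 0.23030894]), 'tool_rot': array([ 0.08663217,  0.70192445, -0.08815164,  0.7014458 ]), 'force': array([ 0.91561471, -0.29207347, -0.1856828 ]), 'ft_torque': array([ 0.00436697, -0.0452847 , -0.04891494]), 'finger_gap': 0.9972512171896258}
['PlanningError', 'hold_point_z', 'sense', 'sign_off'] 0.0187
side {'vertical_fov': 47.80449649865343, 'cx': 321.20132890769315, 'cy': 198.6111875573803, 'extrinsics': array([[ 0.99432957, -0.10459064,  0.01922248, -0.61577851],
       [ 0.05917984,  0.69441589,  0.71713619, -0.12507794],
       [-0.08835413, -0.71193214,  0.69666791, -1.27791601],
       [ 0.        ,  0.        ,  0.        ,  1.        ]])} 0.00382421875
top {'vertical_fov': 57.38524089636761, 'cx': 321.4681439040291, 'cy': 205.89309510723854, 'extrinsics': array([[-0.02621912, -0.9996532 ,  0.00245833,  0.00267175],
       [ 0.98048485, -0.02523691,  0.19496809, -0.62382113],
       [-0.19483843,  0.00752225,  0.98080651, -1.12593682],
       [ 0.        ,  0.        ,  0.        ,  1.        ]])} 0.00385546875
```

View pics/side0.png

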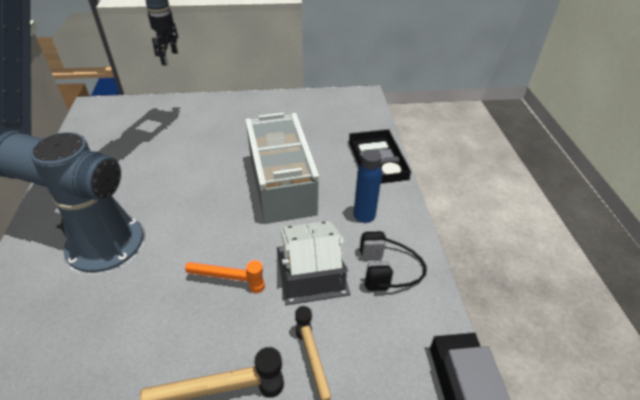

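View pics/top0.png

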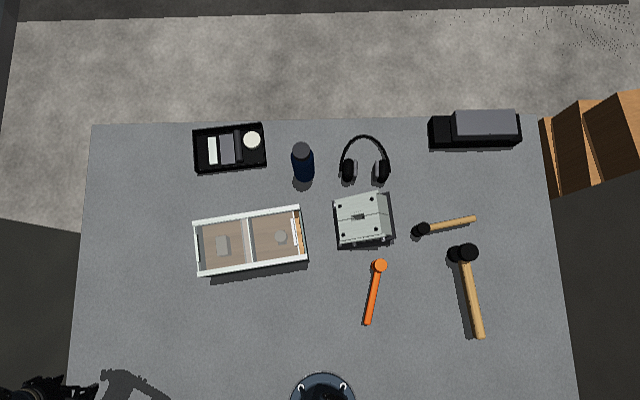

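```bash
python3 - <<'E'
from h import *
import pickle
for n,box in (('top',(185,125,490,345)),('side',(180,90,440,400))):
    s=pickle.load(open(n+'0.pkl','rb')); 
    x0,y0,x1,y1=box
    im=s['image'][y0:y1,x0:x1]; k=min(800/(x1-x0),600/(y1-y0))
    cv2.imwrite(f'pics/{n}_z.png',cv2.resize(im,None,fx=k,fy=k,interpolation=cv2.INTER_CUBIC))
    W=cloud(s)
    bench=W[np.abs(W[...,2])<0.02]; print(n,k,'bench z',np.median(bench[:,2]))
s=pickle.load(open('top0.pkl','rb'));W=cloud(s)
for (u,v) in [(222,244),(280,237),(198,250),(296,232),(358,218),(340,205),(385,235),(420,230),(475,218),(302,160),(302,150),(349,172),(383,172)]:
    print((u,v),W[v,u].round(4))
# fit bench tilt
z=W[150:350,100:540]; m=np.abs(z[...,2])<0.012
A=np.c_[z[m][:,:2],np.ones(m.sum())]; print(np.linalg.lstsq(A,z[m][:,2],rcond=None)[0])
E
```

```text
top 2.622950819672131 bench z 0.00017003466174270176
side 1.935483870967742 bench z 0.00036679371543912875
(222, 244) [0.4987 0.2803 0.1578]
(280, 237) [0.5158 0.1121 0.1486]
(198, 250) [0.4821 0.346  0.1684]
(296, 232) [0.5294 0.0646 0.1491]
(358, 218) [ 0.5783 -0.1287  0.0769]
(340, 205) [ 0.6167 -0.0714  0.1033]
(385, 235) [ 0.5121 -0.1961  0.1625]
(420, 230) [ 0.533  -0.3193  0.0912]
(475, 218) [ 0.5721 -0.5114  0.0547]
(302, 160) [0.7312 0.0406 0.2111]
(302, 150) [0.7533 0.0391 0.2344]
(349, 172) [ 0.7286 -0.1055  0.0855]
(383, 172) [ 0.7268 -0.2164  0.0819]
[ 0.00157545  0.00055017 -0.00053331]
```

View pics/top_z.png

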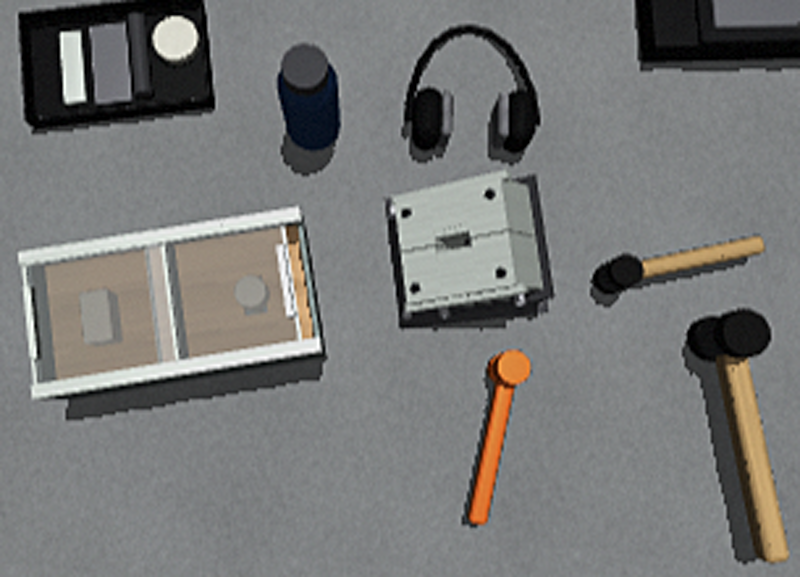

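View pics/side_z.png

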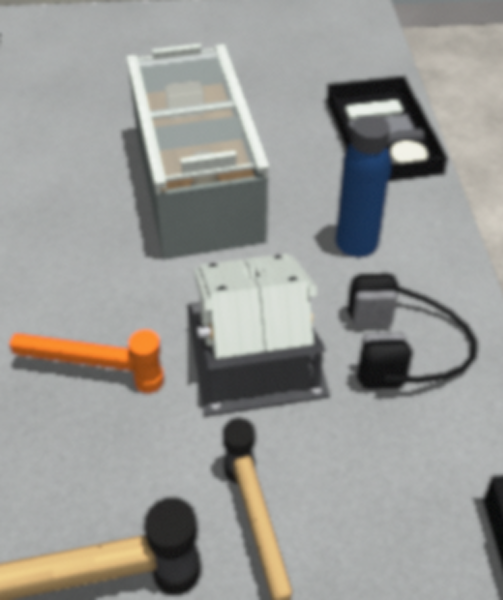

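```bash
cat > meas.py <<'E'
from h import *
import pickle
def rectfit(P):
    r=cv2.minAreaRect(P[:,:2].astype(np.float32)*1000); return r
s=pickle.load(open('top0.pkl','rb'));W=cloud(s)
x,y,z=W[...,0],W[...,1],W[...,2]
def reg(u0,v0,u1,v1):
    m=np.zeros(z.shape,bool); m[v0:v1,u0:u1]=1; return m
m=reg(185,195,318,285)&(z>0.1)
P=W[m]; print('case all',rectfit(P[P[:,2]>0.155]), np.histogram(P[:,2],bins=np.arange(.10,.18,.004)))
# pulls
for nm,b in (('L',(188,225,208,265)),('R',(285,205,305,255))):
    q=W[reg(*b)&(z>0.1635)]; print(nm,len(q),q.mean(0),rectfit(q),q[:,2].max())
# mould plane
m=reg(325,185,400,255)&(z>0.05)
Q=W[m]
best=None; rng=np.random.default_rng(0)
for i in range(500):
    a=Q[rng.choice(len(Q),3,False)]; n=np.cross(a[1]-a[0],a[2]-a[0]); l=np.linalg.norm(n)
    if l<1e-6: continue
    n/=l; n*=np.sign(n[2]); c=abs((Q-a[0])@n)<0.0015
    if best is None or c.sum()>best.sum(): best=c
I=Q[best]; c=I.mean(0); n=np.linalg.svd(I-c)[2][2]; n*=np.sign(n[2]); print('mould n',n,'tilt',np.degrees(np.arccos(n[2])),'head',np.degrees(np.arctan2(n[1],n[0])),'c',c,len(I))
# in-plane frame
yv=np.cross(n,[0,0,1.]); yv/=np.linalg.norm(yv)
xv=np.cross(yv,n); 
if xv[2]<0: xv=-xv
yv=np.cross(n,xv)
print('xv',xv,'yv',yv)
ab=np.c_[(I-c)@xv,(I-c)@yv]; r=cv2.minAreaRect((ab*1000).astype(np.float32)); print('rect',r)
cc=c+r[0][0]/1000*xv+r[0][1]/1000*yv; print('rect centre',cc)
# mallet
m=reg(400,210,500,245)&(z>0.075)
h=W[m]; print('mallet top',len(h),h.mean(0),cv2.minEnclosingCircle(h[h[:,2]>.085][:,:2].astype(np.float32)*1000))
m=reg(425,210,500,245)&(z>0.03)&(z<.075)&(s['image'][...,2]>120); h2=W[m]; print(rectfit(h2),h2[:,2].mean(),np.median(h2[:,2]))
m=reg(425,210,500,245)&(z>0.053)&(z<.065)&(s['image'][...,2]>120);h2=W[m]; 
d=np.linalg.svd(h2[:,:2]-h2[:,:2].mean(0))[2][0]; print('dir',d,h2.mean(0))
# wedge & scraper pixel seen through cover
E
python3 meas.py
python3 - <<'E'
from h import *
import pickle
from scipy.spatial.transform import Rotation as R
st=manip.sense(); print(R.from_quat(st['tool_rot']).as_matrix().round(3))
s=pickle.load(open('top0.pkl','rb'))
im=s['image']
for n,b in (('mould',(325,185,400,255)),('case',(185,195,318,285))):
    x0,y0,x1,y1=b; k=min(800//(x1-x0),600//(y1-y0)); cv2.imwrite(f'pics/{n}_z.png',cv2.resize(im[y0:y1,x0:x1],None,fx=k,fy=k,interpolation=cv2.INTER_NEAREST)); print(n,k)
E
```

```text
case all ((511.3844909667969, 201.8807830810547), (164.6208953857422, 319.7117004394531), 7.951349258422852) (array([  10,    9,   11,   13,    4,   14,    7,   11,   23,   77,   67,
       1051,  957, 1324, 1600,  657,   57,  105,   46]), array([0.1  , 0.104, 0.108, 0.112, 0.116, 0.12 , 0.124, 0.128, 0.132,
       0.136, 0.14 , 0.144, 0.148, 0.152, 0.156, 0.16 , 0.164, 0.168,
       0.172, 0.176]))
L 101 [0.48913049 0.35033192 0.16990902] ((489.9178466796875, 351.5611267089844), (78.67053985595703, 11.018715858459473), 7.804200649261475) 0.1750024822419094
R 86 [0.53194924 0.07089063 0.17051591] ((535.3048095703125, 64.14360046386719), (147.27574157714844, 26.906848907470703), 5.03553581237793) 0.176185217809812
mould n [-0.04905119  0.53156877  0.84559365] tilt 32.26440351783707 head 95.27211159605642 c [ 0.57459692 -0.1235328   0.13205115] 925
xv [ 0.07769814 -0.8420164   0.53382711] yv [9.95769541e-01 9.18859130e-02 6.93889390e-18]
rect ((-3.4593505859375, 1.3536834716796875), (129.97665405273438, 142.69117736816406), 88.25740814208984)
rect centre [ 0.57567609 -0.12049559  0.13020445]
mallet top 160 [ 0.53161228 -0.35038452  0.09489879] ((515.3866577148438, -391.20263671875), 84.181396484375)
((561.6452026367188, -437.70849609375), (19.787105560302734, 154.0939483642578), 10.163917541503906) 0.05778323748087385 0.0579108855622259
dir [ 0.18167467 -0.98335869] [ 0.56121185 -0.43712981  0.05792334]
[[-0.001  0.245  0.969]
 [-0.002  0.969 -0.245]
 [-1.    -0.002 -0.   ]]
mould 8
case 6
```

```bash
cat > go.py <<'E'
# usage: go.py x y z yawdeg(direction of tool y)  -> remaining yaw and shifts (tool axes after yaw)
import sys
from h import *
from scipy.spatial.transform import Rotation as R
st=manip.sense(); M=R.from_quat(st['tool_rot']).as_matrix(); p=st['tcp_pos']
a=np.degrees(np.arctan2(M[1,1],M[0,1]))
print('t %.2f tcp %s yawY %.1f tilt %.2f gap %.1fmm F %s q6 %.2f'%(st['t'],p.round(4),a,np.degrees(np.arccos(-M[2,0])),st['finger_gap']*85.4,st['force'].round(1),st['q'][5]))
if len(sys.argv)>1:
    x,y,z=map(float,sys.argv[1:4]); b=float(sys.argv[4]) if len(sys.argv)>4 else a
    d=(b-a+90)%180-90
    ya=np.radians(a+d); Y=np.array([np.cos(ya),np.sin(ya),0]); X=np.array([0,0,-1.]); Z=np.cross(X,Y)
    D=np.array([x,y,z])-p
    print('yaw rad %.3f  tx %.4f ty %.4f tz %.4f'%(-np.radians(d),D@X,D@Y,D@Z))
E
python3 -m crank '[[0.0854,0,0,0,-0.13],[0.0854,0,0,0,-0.13],[0.045,0,0,0,-0.13]]' 30; python3 go.py 0.4895 0.351 0.23 98
```

```text
t: 0.4
tcp_pos: [0.1531, 0.6055, 0.2307]
tool_rot: [-0.053, 0.705, 0.052, 0.705]
force: [-0.3, 0.2, 0.3]
finger_gap: 0.857
t 0.40 tcp [0.1531 0.6055 0.2307] yawY 98.5 tilt 0.08 gap 73.2mm F [-0.3  0.2  0.3] q6 -0.57
yaw rad 0.008  tx 0.0007 ty -0.2989 tz 0.2977
```

View pics/case_z.png

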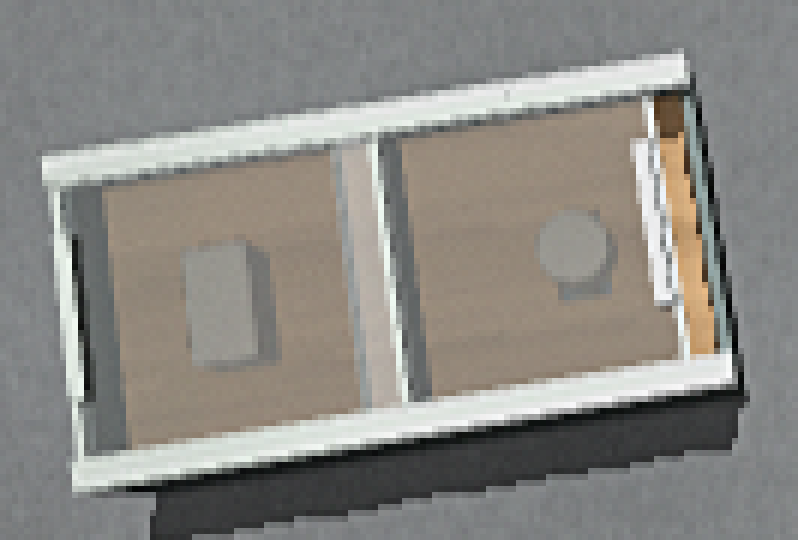

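View pics/mould_z.png

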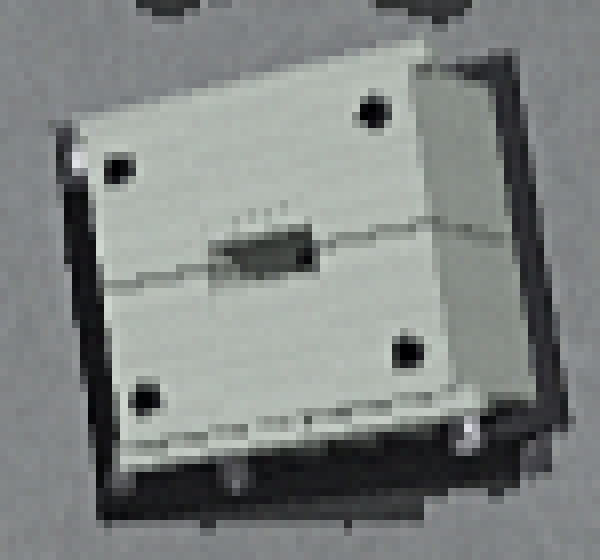

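```bash
python3 -m crank '[[0.045,0,-0.034,0.034,0],[0.045,0,-0.034,0.034,0],[0.045,0,-0.034,0.034,0],[0.045,0,-0.034,0.034,0],[0.045,0,-0.034,0.034,0]]'; python3 -m crank '[[0.045,0,-0.034,0.034,0],[0.04,0,-0.034,0.034,0],[0.04,0,-0.034,0.034,0],[0.04,0,-0.027,0.026,0],[0.04,0,0,0,0]]';python3 go.py 0.4895 0.351 0.19 98
python3 - <<'E'
from h import *
import pickle
s=pickle.load(open('top0.pkl','rb'))
f=200/np.tan(np.radians(s['vertical_fov'])/2)
E=np.linalg.inv(s['extrinsics'])
def ray(u,v):
    d=np.array([(u-s['cx'])/f,-(v-s['cy'])/f,-1]); return E[:3,3],E[:3,:3]@d
n=np.array([-.0491,.5316,.8456]); c=np.array([.5746,-.1235,.13205])
def hit(u,v):
    o,d=ray(u,v); return o+d*((c-o)@n/(d@n))
K=lambda a,b:hit(325+a/8-.5,185+b/8-.5)
print('slot',K(263,254)); L,Rr=K(210,263),K(319,246); print(L,Rr,np.linalg.norm(L-Rr))
a,b=K(105,285),K(430,222); d=b-a; print('split heading',np.degrees(np.arctan2(d[1],d[0])),a,b,(a+b)/2, np.linalg.norm(d))
a,b=K(78,122),K(425,42); d=b-a; print('far edge',np.degrees(np.arctan2(d[1],d[0])))
a,b=K(78,122),K(122,470); d=b-a; print('left edge',np.degrees(np.arctan2(d[1],d[0])),np.linalg.norm(d))
E
```

```text
t: 0.9
tcp_pos: [0.3466, 0.4603, 0.231]
tool_rot: [-0.051, 0.706, 0.05, 0.705]
force: [-0.3, 1.4, 0.8]
finger_gap: 0.529
t: 1.4
tcp_pos: [0.495, 0.3489, 0.2309]
tool_rot: [-0.048, 0.705, 0.048, 0.706]
force: [0.4, 0.2, 0.1]
finger_gap: 0.467
t 1.40 tcp [0.495  0.3489 0.2309] yawY 97.8 tilt 0.13 gap 39.9mm F [0.4 0.2 0.1] q6 -1.28
yaw rad -0.003  tx 0.0409 ty 0.0029 tz -0.0052
slot [ 0.57502498 -0.12126767  0.13067129]
[ 0.57407374 -0.1020558   0.1185382 ] [ 0.57544197 -0.1411189   0.14317529] 0.04620372147809366
split heading -85.71324580629533 [ 0.57049664 -0.06273658  0.09361184] [ 0.5792379  -0.17935219  0.16743167] [ 0.57486727 -0.12104439  0.13052176] 0.13829308286370087
far edge -85.54259019006501
left edge -174.83627982706378 0.13889580034137824
```

```bash
python3 -m crank '[[0.04,0.035,0.0029,-0.004,0],[0.04,0.03,0,0,0],[0.04,0.006,0,0,0],[0.0,0,0,0,0],[0.0,0,0,0,0]]' 40; python3 -m crank '[[0.0,0,0,0,0]]';python3 go.py 0.508 0.22 0.16 98
```

```text
t: 1.9
tcp_pos: [0.4865, 0.3542, 0.1612]
tool_rot: [-0.052, 0.705, 0.05, 0.706]
force: [4.0, -19.8, -4.6]
finger_gap: 0.142
t: 2.0
tcp_pos: [0.4868, 0.3519, 0.1613]
tool_rot: [-0.053, 0.705, 0.049, 0.706]
force: [1.1, -7.9, -2.0]
finger_gap: 0.076
t 2.00 tcp [0.4868 0.3519 0.1613] yawY 98.3 tilt 0.35 gap 6.5mm F [ 1.1 -7.9 -2. ] q6 -1.27
yaw rad 0.005  tx 0.0013 ty -0.1336 tz 0.0026
```

```bash
python3 -m crank '[[0.0,0,-0.015,0,0],[0.0,0,-0.03,0,0],[0.0,0,-0.03,0,0],[0.0,0,-0.03,0,0],[0.0,0,-0.02,0,0]]'; python3 go.py;  python3 -m crank '[[0.0,0,-0.006,0,0],[0,0,0,0,0]]'; python3 go.py; python3 - <<'E'
from h import *
s=snap('top','top1.png'); im=s['image'][190:290,180:325]; cv2.imwrite('pics/c1.png',cv2.resize(im,None,fx=5,fy=5))
E
```

```text
t: 2.5
tcp_pos: [0.5037, 0.2298, 0.1612]
tool_rot: [-0.049, 0.705, 0.05, 0.705]
force: [-0.9, 4.3, -2.8]
finger_gap: 0.075
t 2.50 tcp [0.5037 0.2298 0.1612] yawY 98.1 tilt 0.12 gap 6.4mm F [-0.9  4.3 -2.8] q6 -1.49
t: 2.7
tcp_pos: [0.5046, 0.2236, 0.1612]
tool_rot: [-0.05, 0.705, 0.05, 0.705]
force: [-2.4, -3.3, 2.6]
finger_gap: 0.075
t 2.70 tcp [0.5046 0.2236 0.1612] yawY 98.1 tilt 0.06 gap 6.4mm F [-2.4 -3.3  2.6] q6 -1.50
```

View pics/c1.png

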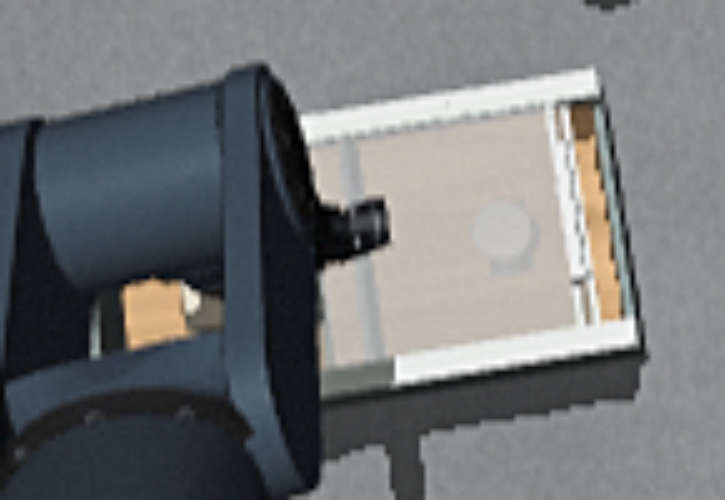

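```bash
python3 -m crank '[[0.03,0,0,0,0],[0.03,0,0,0,0],[0.06,-0.04,0,0,0],[0.06,-0.05,0.0,0.0,0],[0.06,-0.01,-0.04,0,0]]'; python3 go.py .4993 .289 .25 98;  python3 - <<'E'
from h import *
s=snap('side','s1.png'); im=s['image'][60:230,200:360]; cv2.imwrite('pics/s1z.png',cv2.resize(im,None,fx=3.5,fy=3.5))
s=snap('top','top2.png'); im=s['image'][190:290,180:325]; cv2.imwrite('pics/c2.png',cv2.resize(im,None,fx=5,fy=5))
E
```

```text
t: 3.25
tcp_pos: [0.5143, 0.1896, 0.2663]
tool_rot: [-0.051, 0.7, 0.054, 0.71]
force: [0.4, -1.1, 0.8]
finger_gap: 0.702
t 3.25 tcp [0.5143 0.1896 0.2663] yawY 98.5 tilt 0.83 gap 59.9mm F [ 0.4 -1.1  0.8] q6 -1.57
yaw rad 0.009  tx 0.0163 ty 0.1005 tz -0.0011
```

View pics/s1z.png

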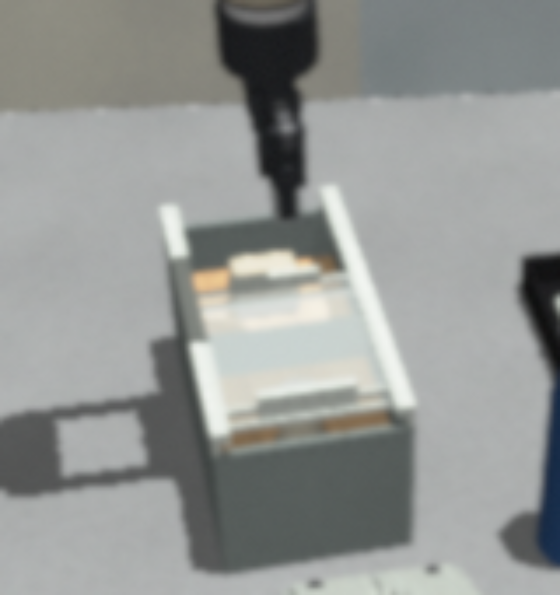

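View pics/c2.png

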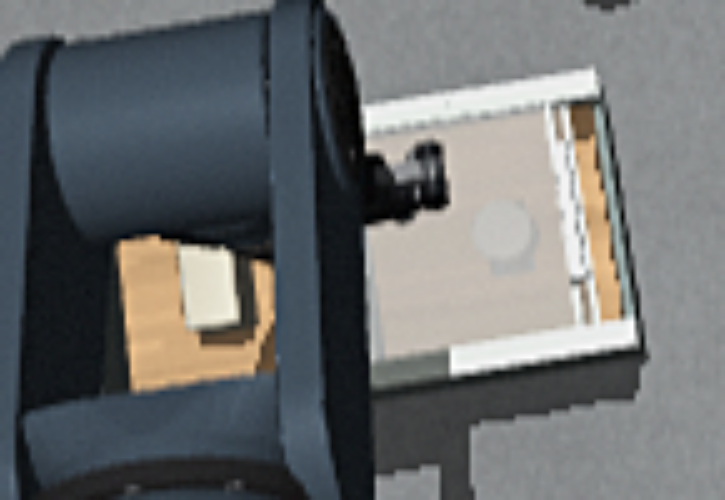

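```bash
python3 - <<'E'
from h import *
s=snap('top'); W=cloud(s); im=s['image']
m=np.zeros(im.shape[:2],bool); m[236:260,212:232]=1
b=im.min(-1)
m&=(abs(W[...,2]-.135)<.008)&(b>170)
P=W[m]; print(len(P),P.mean(0),cv2.minAreaRect((P[:,:2]*1000).astype(np.float32)), P.min(0),P.max(0))
o=np.array([.5114,.2019]);th=np.radians(8)
X=np.array([np.cos(th),np.sin(th)]);Y=np.array([-X[1],X[0]])
L=np.c_[(P[:,:2]-o)@X,(P[:,:2]-o)@Y]; print(np.percentile(L,[1,50,99],axis=0).round(4))
E
python3 go.py .4993 .289 .25 98
```

```text
153 [0.49192502 0.28867677 0.13514384] ((492.9887390136719, 288.2749328613281), (45.32140350341797, 30.500347137451172), 8.64482307434082) [0.46867849 0.2710411  0.13002832] [0.5134054  0.30560854 0.14061929]
[[-0.0286  0.0733]
 [-0.0074  0.0887]
 [ 0.0153  0.103 ]]
t 3.40 tcp [0.5121 0.1848 0.262 ] yawY 98.1 tilt 0.28 gap 59.9mm F [ 0.5  0.2 -0.2] q6 -1.57
yaw rad 0.001  tx 0.0120 ty 0.1049 tz 0.0018
```

```bash
python3 -m crank '[[0.056,0,0.045,-0.001,0],[0.056,0,0.045,-0.001,0],[0.056,0,0.018,0,0],[0.056,0.0,0,0,0]]'; python3 go.py .5092 .2904 .097 98
```

```text
t: 3.8
tcp_pos: [0.4918, 0.2952, 0.2592]
tool_rot: [-0.052, 0.706, 0.052, 0.705]
force: [-0.8, -0.4, -0.3]
finger_gap: 0.655
t 3.80 tcp [0.4918 0.2952 0.2592] yawY 98.4 tilt 0.09 gap 56.0mm F [-0.8 -0.4 -0.3] q6 -1.37
yaw rad 0.007  tx 0.1622 ty -0.0072 tz 0.0165
```

```bash
python3 -m crank '[[0.056,0.045,-0.0072,0.0165,0.007],[0.056,0.045,0,0,0],[0.056,0.04,0,0,0],[0.056,0.0,0,0,0]]'; python3 go.py .5092 .2904 .097 98
```

```text
t: 4.2
tcp_pos: [0.5059, 0.2851, 0.1243]
tool_rot: [-0.049, 0.71, 0.046, 0.701]
force: [-0.7, -1.0, -1.1]
finger_gap: 0.655
t 4.20 tcp [0.5059 0.2851 0.1243] yawY 97.7 tilt 0.81 gap 55.9mm F [-0.7 -1.  -1.1] q6 -1.38
yaw rad -0.005  tx 0.0273 ty 0.0048 tz 0.0040
```

```bash
python3 -m crank '[[0.056,0.025,0.003,0.002,0],[0.056,0,0,0,0]]'; python3 go.py .5092 .2904 .097 98
```

```text
t: 4.4
tcp_pos: [0.5117, 0.2901, 0.1047]
tool_rot: [-0.048, 0.706, 0.048, 0.705]
force: [-0.9, -0.1, -0.1]
finger_gap: 0.656
t 4.40 tcp [0.5117 0.2901 0.1047] yawY 97.8 tilt 0.14 gap 56.0mm F [-0.9 -0.1 -0.1] q6 -1.38
yaw rad -0.004  tx 0.0077 ty 0.0007 tz -0.0024
```

```bash
python3 -m crank '[[0.056,0.007,0.0007,-0.0024,0],[0.056,0,0,0,0],[0.02,0,0,0,0],[0.02,0,0,0,0],[0.02,0,0,0,0]]' 20; python3 go.py; python3 -m crank '[[0.02,-0.02,0,0,0],[0.02,-0.025,0,0,0],[0.02,0,0,0,0]]'; python3 go.py; python3 - <<'E'
from h import *
s=snap('side','s2.png'); im=s['image'][20:220,200:360]; cv2.imwrite('pics/s2z.png',cv2.resize(im,None,fx=3,fy=3))
E
```

```text
t: 4.9
tcp_pos: [0.5102, 0.2907, 0.0995]
tool_rot: [-0.048, 0.705, 0.048, 0.706]
force: [-0.6, -0.9, 4.5]
finger_gap: 0.399
t 4.90 tcp [0.5102 0.2907 0.0995] yawY 97.7 tilt 0.10 gap 34.1mm F [-0.6 -0.9  4.5] q6 -1.38
t: 5.2
tcp_pos: [0.5118, 0.2914, 0.1461]
tool_rot: [-0.047, 0.703, 0.048, 0.708]
force: [0.4, 0.0, -2.1]
finger_gap: 0.398
t 5.20 tcp [0.5118 0.2914 0.1461] yawY 97.7 tilt 0.39 gap 34.0mm F [ 0.4  0.  -2.1] q6 -1.38
```

View pics/s2z.png

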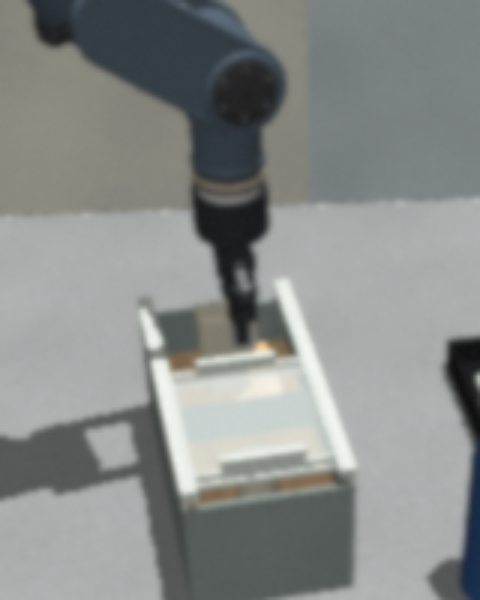

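```bash
python3 -m crank '[[0.02,-0.035,0,0,0],[0.02,-0.044,0,0,0],[0.02,0,0,-0.02,0],[0.02,0,0,-0.02,0],[0.02,0,0,0,0]]' 20; python3 go.py;  python3 - <<'E'
from h import *
s=snap('side','s3.png'); im=s['image'][0:200,200:360]; cv2.imwrite('pics/s3z.png',cv2.resize(im,None,fx=3,fy=3))
s=snap('top'); W=cloud(s); im=s['image'];x0,y0=180,190; cv2.imwrite('pics/c3.png',cv2.resize(im[190:300,180:325],None,fx=5,fy=5))
# near rail inner edge
o=np.array([.5114,.2019]);th=np.radians(8);X=np.array([np.cos(th),np.sin(th)]);Y=np.array([-X[1],X[0]])
import pickle; W=cloud(pickle.load(open('top0.pkl','rb')));im=pickle.load(open('top0.pkl','rb'))['image']
L=np.stack([(W[...,:2]-o)@X,(W[...,:2]-o)@Y],-1)
m=(abs(L[...,1]-.05)<.08)&(abs(W[...,2]-.158)<.008)&(im.min(-1)>190)
for sgn in(1,-1): print(np.percentile(L[m&(L[...,0]*sgn>.04)][:,0],[2,10,50,90,98]))
E
```

```text
t: 5.75
tcp_pos: [0.4659, 0.2844, 0.2208]
tool_rot: [-0.049, 0.708, 0.047, 0.703]
force: [-0.4, -0.0, -2.4]
finger_gap: 0.397
t 5.75 tcp [0.4659 0.2844 0.2208] yawY 97.8 tilt 0.37 gap 33.9mm F [-0.4 -0.  -2.4] q6 -1.36
[0.05510928 0.06755385 0.07348473 0.07913194 0.08072897]
[-0.08168387 -0.08049473 -0.07486291 -0.06902317 -0.05591502]
```

View pics/s3z.png

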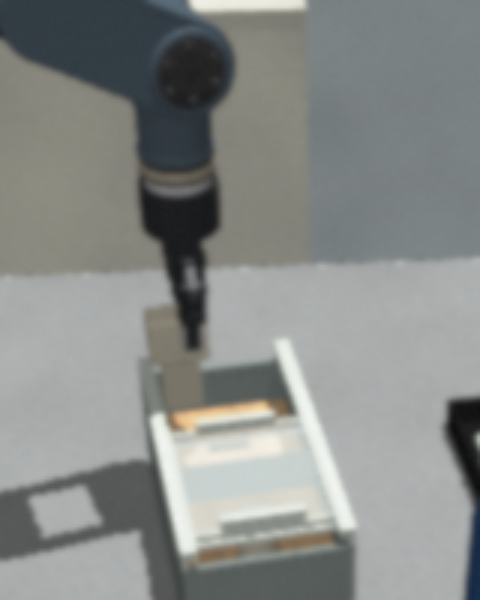

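View pics/c3.png

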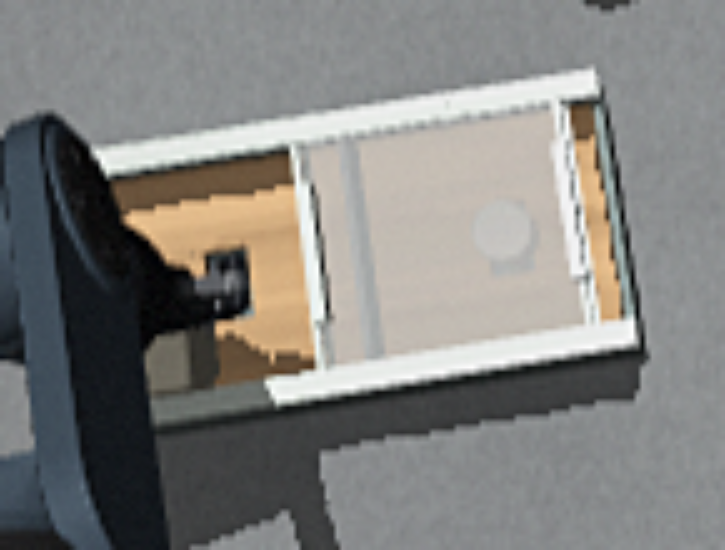

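```bash
python3 -m crank '[[0.02,-0.003,0,-0.012,0],[0.02,-0.002,0,-0.012,0],[0.02,-0.002,0,-0.012,0],[0.02,-0.002,0,-0.012,0],[0.02,-0.002,0,-0.011,0]]' 20; python3 go.py; python3 -m crank '[[0.02,0,0,0,0]]'; python3 go.py;  python3 - <<'E'
from h import *
s=snap('side','s4.png'); im=s['image'][0:200,200:360]; cv2.imwrite('pics/s4z.png',cv2.resize(im,None,fx=3,fy=3))
E
```

```text
t: 6.35
tcp_pos: [0.4109, 0.2773, 0.2337]
tool_rot: [-0.048, 0.705, 0.048, 0.706]
force: [3.1, 0.5, -1.5]
finger_gap: 0.396
t 6.35 tcp [0.4109 0.2773 0.2337] yawY 97.8 tilt 0.08 gap 33.8mm F [ 3.1  0.5 -1.5] q6 -1.34
t: 6.45
tcp_pos: [0.4094, 0.2771, 0.2338]
tool_rot: [-0.048, 0.706, 0.048, 0.705]
force: [-0.7, -0.2, -1.0]
finger_gap: 0.395
t 6.45 tcp [0.4094 0.2771 0.2338] yawY 97.8 tilt 0.09 gap 33.7mm F [-0.7 -0.2 -1. ] q6 -1.34
```

View pics/s4z.png

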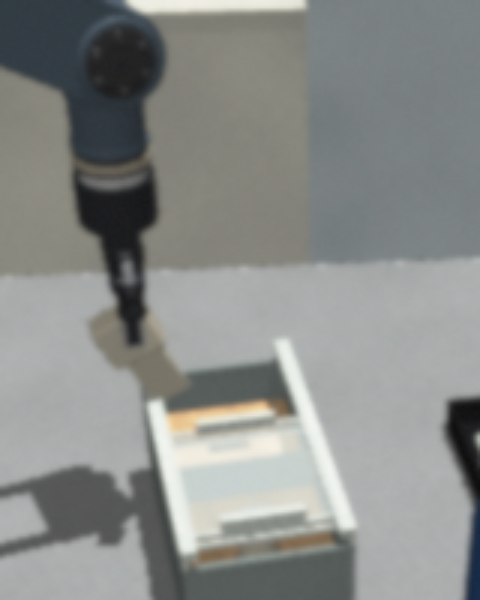

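```bash
cat > wt.py <<'E'
import sys; from h import *
S=np.array([.575,-.121,.1303]);n=np.array([-.0491,.5316,.8456]);n/=np.linalg.norm(n)
xv=np.array([.0777,-.842,.5338])
def tcp(d): return S+(.025+d)*n+.0105*xv+.0105*n-np.array([0,0,.021])
if __name__=='__main__':
    for d in (.09,.08,.05,.017): print(d,tcp(d).round(4))
E
python3 wt.py
python3 -m crank '[[0.02,0,0,0,0],[0.02,-0.04,0,0,0.0],[0.02,-0.04,0,0,0.14],[0.02,0,0,0,0.14],[0.02,0,0,0,0.14]]' 60;python3 -m crank '[[0.02,0,0,0,0.14],[0.02,0,0,0,0.14],[0.02,0,0,0,0.14],[0.02,0,0,0,0.14],[0.02,0,0,0,0.14]]'; python3 go.py .5701 -.0684 .30 5
```

```text
0.09 [ 0.5697 -0.0631  0.221 ]
0.08 [ 0.5701 -0.0684  0.2126]
0.05 [ 0.5716 -0.0844  0.1872]
0.017 [ 0.5732 -0.1019  0.1593]
t: 7.0
tcp_pos: [0.4118, 0.2775, 0.3144]
tool_rot: [0.103, 0.699, -0.102, 0.7]
force: [-0.1, -0.3, -1.8]
finger_gap: 0.388
t: 7.5
tcp_pos: [0.4109, 0.2771, 0.3126]
tool_rot: [0.335, 0.623, -0.337, 0.621]
force: [-0.3, 0.4, -2.4]
finger_gap: 0.391
t 7.50 tcp [0.4109 0.2771 0.3126] yawY 33.2 tilt 0.17 gap 33.4mm F [-0.3  0.4 -2.4] q6 -0.21
yaw rad 0.493  tx 0.0126 ty 0.1285 tz 0.3580
```

```bash
python3 -m crank '[[0.02,0,0,0,0.123],[0.02,0,0,0,0.123],[0.02,0,0,0,0.123],[0.02,0,0,0,0.123],[0.02,0,0.0143,0.0398,0]]';python3 -m crank '[[0.02,0,0.0143,0.0398,0],[0.02,0,0.0143,0.0398,0],[0.02,0,0.0143,0.0398,0],[0.02,0,0.0143,0.0398,0],[0.02,0,0.0143,0.0398,0]]';python3 -m crank '[[0.02,0,0.0143,0.0398,0],[0.02,0,0.0143,0.0398,0],[0.02,0,0.0143,0.0398,0],[0.02,0,0,0,0]]'; python3 go.py .5697 -.0631 .221 5; python3 - <<'E'
from h import *
import pickle
s=snap('side','s5.png'); pickle.dump(s,open('side5.pkl','wb')); im=s['image'][100:300,220:400]; cv2.imwrite('pics/s5z.png',cv2.resize(im,None,fx=3,fy=3))
s=snap('top','t5.png');  pickle.dump(s,open('top5.pkl','wb'));im=s['image'][180:300,290:420]; cv2.imwrite('pics/t5z.png',cv2.resize(im,None,fx=5,fy=5))
E
```

```text
t: 8.0
tcp_pos: [0.4274, 0.2416, 0.3126]
tool_rot: [0.475, 0.525, -0.475, 0.522]
force: [2.1, -0.7, -1.6]
finger_gap: 0.389
t: 8.5
tcp_pos: [0.5193, 0.0461, 0.3127]
tool_rot: [0.476, 0.524, -0.476, 0.522]
force: [0.4, 0.0, -2.8]
finger_gap: 0.388
t: 8.9
tcp_pos: [0.5755, -0.0726, 0.3123]
tool_rot: [0.477, 0.521, -0.478, 0.522]
force: [0.4, 0.1, -1.2]
finger_gap: 0.392
t 8.90 tcp [ 0.5755 -0.0726  0.3123] yawY 5.1 tilt 0.12 gap 33.5mm F [ 0.4  0.1 -1.2] q6 -0.40
yaw rad 0.001  tx 0.0913 ty -0.0049 tz -0.0099
```

View pics/s5z.png

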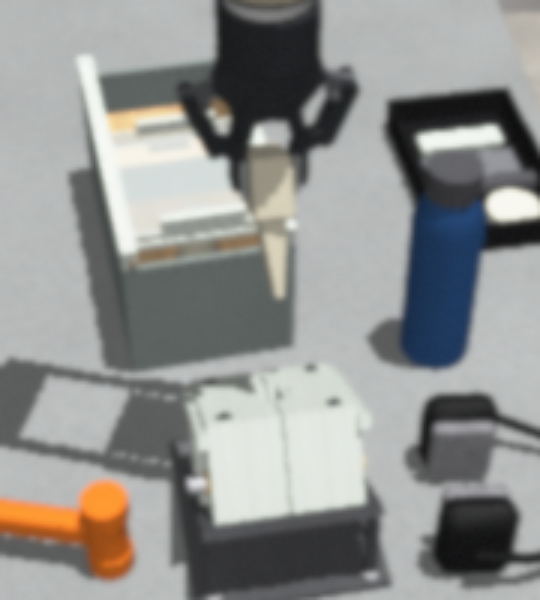

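View pics/t5z.png

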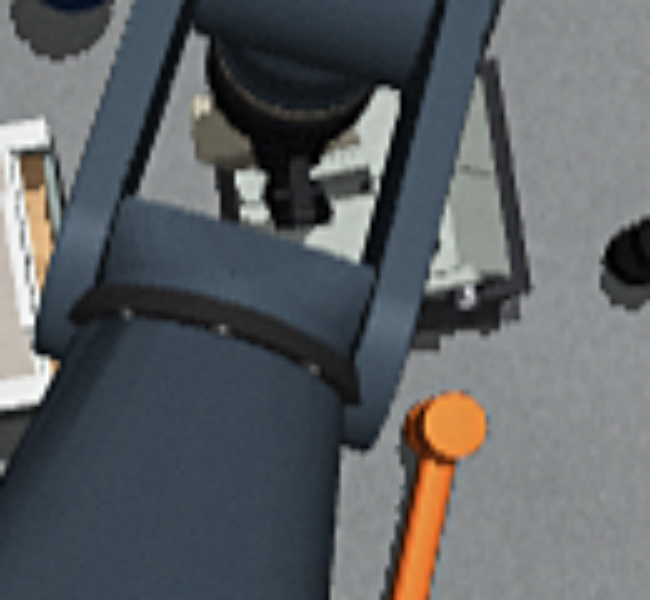

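```bash
python3 - <<'E'
from h import *
import pickle
from wt import *
s=pickle.load(open('side5.pkl','rb'));W=cloud(s);im=s['image'].astype(int)
sub=lambda a:a[148:202,300:322]
w=sub(W);c=sub(im); 
m=(c[...,2]-c[...,0]>12)&(c[...,2]>110)&(abs(w[...,1]+.06)<.09)&(w[...,2]>.19)&(abs(w[...,0]-.575)<.03)
P=w[m]; print(len(P),P.min(0),P.max(0))
vv=np.nonzero(m)[0]+148
def plane(P):
    for _ in range(4):
        c=P.mean(0);nn=np.linalg.svd(P-c)[2][2]; r=abs((P-c)@nn); P=P[r<max(.0015,2*np.median(r))]
    return c,nn*np.sign(nn[2]),len(P)
for a,b in((148,175),(175,202)):
    print(a,plane(P[(vv>=a)&(vv<b)]))
print('expected normal',xv)
tc=np.array([.5755,-.0726,.3123]); piv=tc+[0,0,.021]
print('exp face offset head',.0195,'blade',.0095)
for a,b in((148,175),(175,202)):
    q=P[(vv>=a)&(vv<b)]; print(((q-piv)@xv).mean(),((q-piv)@n).min(),((q-piv)@n).max(), ((q-piv)@np.cross(n,xv)).mean())
E
```

```text
526 [ 0.5615662  -0.12556127  0.23575076] [ 0.59571088 -0.04249773  0.35541798]
148 (array([ 0.5785092 , -0.09310754,  0.33102424]), array([ 0.02179508, -0.87795137,  0.47825346]), 180)
175 (array([ 0.57892891, -0.10730742,  0.27032105]), array([-0.94779868, -0.30980435,  0.07549122]), 95)
expected normal [ 0.0777 -0.842   0.5338]
exp face offset head 0.0195 blade 0.0095
0.013863367607965301 -0.04210914987384792 0.016905206084680026 0.0005758251410417269
-0.0019909298772403947 -0.09999938404947714 -0.042112212809429755 0.0005187962578439872
```

```bash
cat > fit.py <<'E'
from h import *
from scipy.optimize import minimize
def cam(s):
    f=200/np.tan(np.radians(s['vertical_fov'])/2)
    def proj(P):
        C=(np.c_[P,np.ones(len(P))]@s['extrinsics'].T)[:,:3]
        return np.c_[s['cx']+f*C[:,0]/-C[:,2],s['cy']-f*C[:,1]/-C[:,2]]
    return proj
def boxes():
    hd=np.array([[a*.03,b*.017,c*.025] for a in(1,-1) for b in(1,-1) for c in(1,-1)])
    bl=np.array([[a*.02,b*t,z] for a in(1,-1) for b in(1,-1) for t,z in((.011,-.025),(.003,-.09))])
    return hd,bl
def render(proj,R,c,shape,off,k=4):
    x0,y0=off
    m=np.zeros((shape[0]*k,shape[1]*k),np.uint8)
    for b in boxes():
        uv=(proj(b@R.T+c)-[x0,y0]+.5)*k
        cv2.fillConvexPoly(m,cv2.convexHull(uv.astype(np.float32)).astype(np.int32),1)
    return cv2.resize(m.astype(np.float32),(shape[1],shape[0]),interpolation=cv2.INTER_AREA)
E
python3 - <<'E'
from fit import *
import pickle
s=pickle.load(open('side5.pkl','rb'));im=s['image'].astype(int);proj=cam(s)
x0,y0,x1,y1=292,140,330,206
c=im[y0:y1,x0:x1]; obs=((c[...,2]-c[...,0]>10)&(c[...,2]>105)).astype(float)
print(obs.sum()); 
tc=np.array([.5755,-.0726,.3123]); piv=tc+[0,0,.021]
yaw=np.radians(5.1); yv=np.array([np.cos(yaw),np.sin(yaw),0]); lean=np.array([-yv[1],yv[0],0])
def pose(p):
    th,px,pz,py=p; th=np.radians(th)
    nz=np.cos(th)*np.array([0,0,1])+np.sin(th)*lean; xx=np.cross(yv,nz)
    R=np.c_[xx,yv,nz]; return R,piv-px/1000*xx-pz/1000*nz+py/1000*yv
def cost(p):
    R,cc=pose(p); r=render(proj,R,cc,obs.shape,(x0,y0)); return ((r-obs)**2).sum()+ (p[2]-10.5)**2*.1
for t0 in(26,32):
    res=minimize(cost,[t0,10.5,10.5,0],method='Nelder-Mead',options=dict(initial_simplex=[[t0,10.5,10.5,0],[t0+4,10.5,10.5,0],[t0,5,10.5,0],[t0,10.5,14,0],[t0,10.5,10.5,3]])); print(res.x,res.fun)
for t in (24,26,28,30,32,34): print(t,cost([t,10.5,10.5,0]),cost([t,6.5,10.5,0]))
R,cc=pose(res.x); r=render(proj,R,cc,obs.shape,(x0,y0))
v=cv2.resize(np.hstack([c.astype(np.uint8),cv2.cvtColor((obs*255).astype(np.uint8),8),cv2.cvtColor((r*255).astype(np.uint8),8)]),None,fx=6,fy=6,interpolation=0); cv2.imwrite('pics/fit.png',v)
E
```

```text
665.0
[27.54587664 10.67512693 11.8640126   2.22454106] 168.7016780374178
[32.60994176 11.52496254  9.91460446  1.82418762] 166.31161254428812
24 243.40234375 219.8125
26 227.67578125 209.50390625
28 217.62109375 195.515625
30 201.94140625 189.46484375
32 200.26953125 183.15625
34 196.7265625 186.9296875
```

View pics/fit.png

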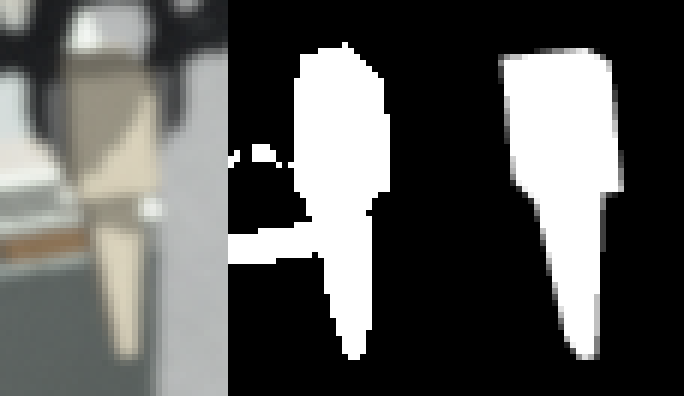

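```bash
python3 - <<'E'
from fit import *
import pickle
s=pickle.load(open('side5.pkl','rb'));proj=cam(s)
im=cv2.imread('pics/s4.png').astype(int)
x0,y0,x1,y1=222,95,270,140
c=im[y0:y1,x0:x1]; obs=((c[...,2]-c[...,0]>18)&(c[...,2]>90)).astype(float)
tc=np.array([.4094,.2771,.2338]); piv=tc+[0,0,.021]
yaw=np.radians(97.8); yv=np.array([np.cos(yaw),np.sin(yaw),0]); lean=np.array([-yv[1],yv[0],0])
def pose(p):
    th,px,pz,py=p; th=np.radians(th)
    nz=np.cos(th)*np.array([0,0,1])+np.sin(th)*lean; xx=np.cross(yv,nz)
    R=np.c_[xx,yv,nz]; return R,piv-px/1000*xx-pz/1000*nz+py/1000*yv
def cost(p):
    R,cc=pose(p); r=render(proj,R,cc,obs.shape,(x0,y0)); return ((r-obs)**2).sum()+p[3]**2*.3
for t0 in(26,34):
    res=minimize(cost,[t0,10.5,10.5,0],method='Nelder-Mead',options=dict(initial_simplex=[[t0,10.5,10.5,0],[t0+4,10.5,10.5,0],[t0,5,10.5,0],[t0,10.5,14,0],[t0,10.5,10.5,3]])); print(res.x,res.fun)
R,cc=pose(res.x); r=render(proj,R,cc,obs.shape,(x0,y0))
v=cv2.resize(np.hstack([c.astype(np.uint8),cv2.cvtColor((obs*255).astype(np.uint8),8),cv2.cvtColor((r*255).astype(np.uint8),8)]),None,fx=5,fy=5,interpolation=0); cv2.imwrite('pics/fit2.png',v)
E
```

```text
[ 8.35802568  1.16536611 16.48340678  2.80155086] 639.8663249144975
[ 3.84442968e+00 -4.67142917e+00  2.28296979e+01 -3.77492606e-06] 633.6640625000043
```

View pics/fit2.png

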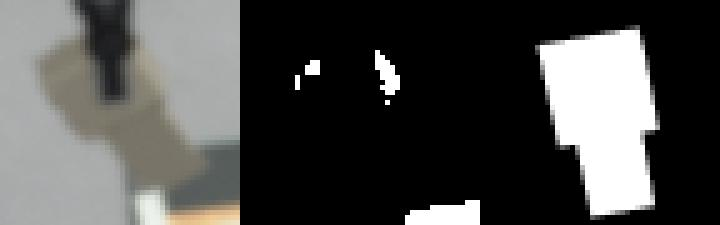

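```bash
python3 - <<'E'
from fit import *
import pickle
s=pickle.load(open('side5.pkl','rb'));proj=cam(s)
im=cv2.imread('pics/s4.png').astype(int)
x0,y0,x1,y1=222,95,270,140
c=im[y0:y1,x0:x1]; d=c[...,2]-c[...,0]
V,U=np.mgrid[y0:y1,x0:x1]
obs=((d>7)&~((V>131)&(U>250))&~((V>=129)&(U<251))).astype(float)
obs[:29,17:26]=np.where(np.arange(29)[:,None]>8,1,obs[:29,17:26]); 
w=np.ones_like(obs); w[:9,14:26]=0; w[36:,:30]=0
tc=np.array([.4094,.2771,.2338]); piv=tc+[0,0,.021]
yaw=np.radians(97.8); yv=np.array([np.cos(yaw),np.sin(yaw),0]); lean=np.array([-yv[1],yv[0],0])
def pose(p):
    th,px,pz,py=p; th=np.radians(th)
    nz=np.cos(th)*np.array([0,0,1])+np.sin(th)*lean; xx=np.cross(yv,nz)
    R=np.c_[xx,yv,nz]; return R,piv-px/1000*xx-pz/1000*nz+py/1000*yv
def cost(p):
    R,cc=pose(p); r=render(proj,R,cc,obs.shape,(x0,y0)); return (w*(r-obs)**2).sum()+p[3]**2*.3
for t0 in(26,34):
    res=minimize(cost,[t0,10.5,10.5,0],method='Nelder-Mead',options=dict(initial_simplex=[[t0,10.5,10.5,0],[t0+4,10.5,10.5,0],[t0,5,10.5,0],[t0,10.5,14,0],[t0,10.5,10.5,3]])); print(res.x,res.fun)
R,cc=pose(res.x); r=render(proj,R,cc,obs.shape,(x0,y0))
v=cv2.resize(np.hstack([c.astype(np.uint8),cv2.cvtColor((obs*255).astype(np.uint8),8),cv2.cvtColor((r*255).astype(np.uint8),8)]),None,fx=5,fy=5,interpolation=0); cv2.imwrite('pics/fit2.png',v)
E
```

```text
[25.81725868  8.28785979 10.95475357 -0.21356002] 46.00196361417436
[25.76055799  8.17029693 12.54697528  1.13463723] 44.49559549539099
```

View pics/fit2.png

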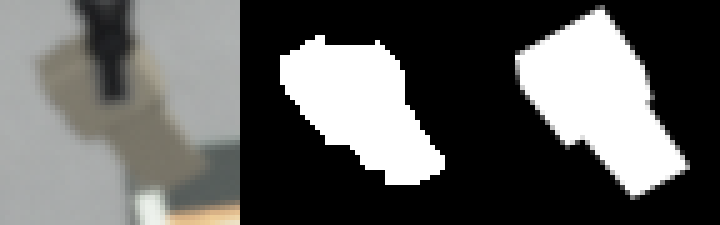

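```bash
cat > wt.py <<'E'
import sys; from h import *
S=np.array([.575,-.121,.1303]);n=np.array([-.0491,.5316,.8456]);n/=np.linalg.norm(n)
xv=np.array([.0777,-.842,.5338]); yv=np.cross(n,xv)
lean=n*[1,1,0]; lean/=np.linalg.norm(lean)
def T(d,th=32.1,px=.0085,pz=.011,h=.021):
    # tip at S+(d-.065)n, wedge tilt th
    th=np.radians(th); nz=np.cos(th)*np.array([0,0,1])+np.sin(th)*lean; xx=np.cross(yv,nz)
    return S+(d-.065)*n+(.09+pz)*nz+px*xx-np.array([0,0,h])
if __name__=='__main__':
    for d,t in ((.08,26.5),(.073,26.5),(.065,26.5),(.055,27),(.055,32),(.045,32),(.03,32),(.017,32)): print(d,t,T(d,t).round(4))
E
python3 wt.py; python3 go.py .5706 -.0812 .2202 5
```

```text
0.08 26.5 [ 0.5708 -0.0757  0.2162]
0.073 26.5 [ 0.5712 -0.0794  0.2102]
0.065 26.5 [ 0.5716 -0.0837  0.2035]
0.055 27 [ 0.572  -0.0882  0.1947]
0.055 32 [ 0.5712 -0.0802  0.191 ]
0.045 32 [ 0.5717 -0.0855  0.1825]
0.03 32 [ 0.5725 -0.0935  0.1699]
0.017 32 [ 0.5731 -0.1004  0.1589]
t 9.00 tcp [ 0.5728 -0.068   0.3121] yawY 5.2 tilt 0.21 gap 33.3mm F [-0.2  0.7 -1.4] q6 -0.40
yaw rad 0.004  tx 0.0919 ty -0.0034 tz 0.0129
```

```bash
python3 -m crank '[[0.02,0.048,-0.0027,0.0077,0],[0.02,0.045,0,0,0],[0.02,0,0,0,0]]' 40; python3 go.py .5708 -.0757 .2162 5; python3 - <<'E'
from h import *
import pickle
s=snap('side','s6.png'); im=s['image'][130:300,250:380]; cv2.imwrite('pics/s6z.png',cv2.resize(im,None,fx=3.5,fy=3.5))
s=snap('top','t6.png');  pickle.dump(s,open('top6.pkl','wb'));im=s['image'][180:260,300:420]; cv2.imwrite('pics/t6z.png',cv2.resize(im,None,fx=6,fy=6))
E
```

```text
t: 9.3
tcp_pos: [0.5655, -0.0722, 0.2143]
tool_rot: [0.473, 0.529, -0.478, 0.518]
force: [-0.8, 0.2, -2.5]
finger_gap: 0.391
t 9.30 tcp [ 0.5655 -0.0722  0.2143] yawY 5.4 tilt 0.98 gap 33.4mm F [-0.8  0.2 -2.5] q6 -0.42
yaw rad 0.008  tx -0.0019 ty 0.0050 tz 0.0039
```

View pics/s6z.png

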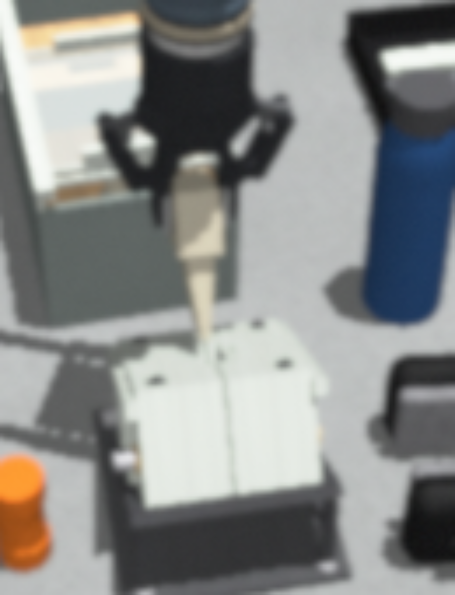

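View pics/t6z.png

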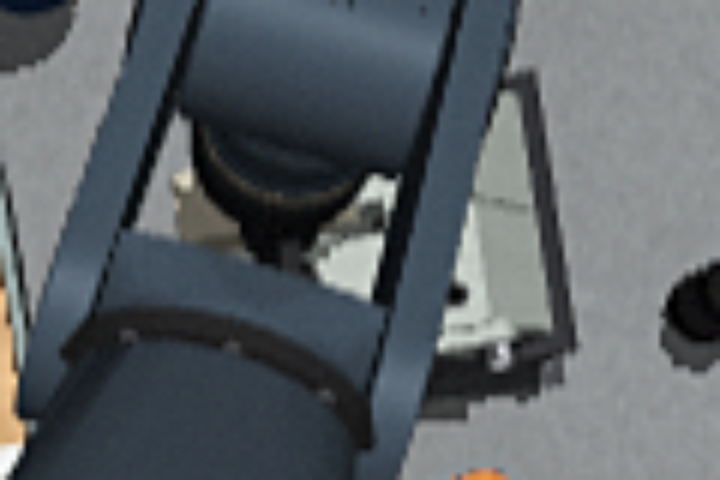

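```bash
python3 -m crank '[[0.02,0,0,0,0]]' >/dev/null; python3 go.py .5708 -.0757 .2162 5; python3 - <<'E'
from fit import *
from wt import *
s=snap('side','s7.png'); im=s['image'][160:250,270:360]; im=cv2.resize(im,None,fx=6,fy=6)
proj=cam(s)
pts=[S,S+.023*xv,S-.023*xv,S+.015*n]
for p in pts:
    u,v=(proj(p[None])[0]-[270,160]+.5)*6; cv2.circle(im,(int(u),int(v)),4,(0,0,255),1)
cv2.imwrite('pics/s7z.png',im)
E
```

```text
t 9.50 tcp [ 0.573  -0.0749  0.2228] yawY 5.4 tilt 0.26 gap 33.1mm F [-0.4  0.4 -0.5] q6 -0.42
yaw rad 0.008  tx 0.0066 ty -0.0022 tz 0.0006
```

View pics/s7z.png

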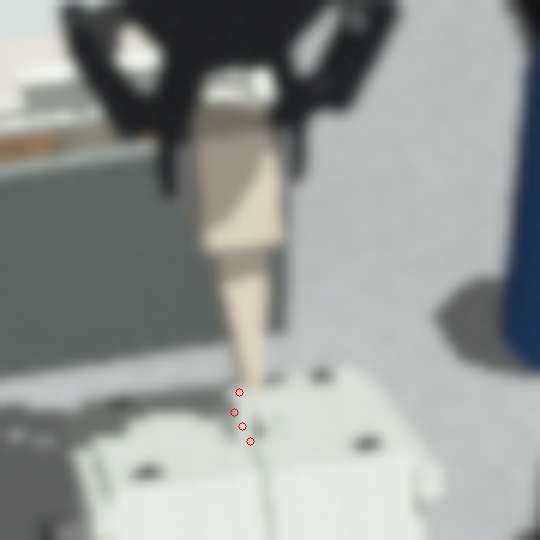

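```bash
python3 -m crank '[[0.02,0.008,-0.001,0.004,0.005],[0.02,0.008,-0.001,0.004,0],[0.02,0.003,0,0.001,0],[0.02,0,0,0,0]]' 30; python3 go.py .572 -.0882 .1947 5
```

```text
t: 9.95
tcp_pos: [0.5698, -0.0849, 0.2007]
tool_rot: [0.477, 0.522, -0.478, 0.521]
force: [-0.2, -0.2, -2.6]
finger_gap: 0.388
t 9.95 tcp [ 0.5698 -0.0849  0.2007] yawY 5.1 tilt 0.06 gap 33.2mm F [-0.2 -0.2 -2.6] q6 -0.43
yaw rad 0.001  tx 0.0060 ty 0.0019 tz 0.0034
```

```bash
python3 -m crank '[[0.02,0.004,0.001,0.002,0],[0.02,0.004,0.001,0.002,0],[0.02,0.0,0,0,0]]'; python3 go.py .5717 -.0855 .1825 5;  python3 - <<'E'
from fit import *
s=snap('side','s8.png'); im=s['image'][160:250,270:360]; im=cv2.resize(im,None,fx=6,fy=6); cv2.imwrite('pics/s8z.png',im)
E
```

```text
t: 10.25
tcp_pos: [0.5732, -0.089, 0.1931]
tool_rot: [0.477, 0.521, -0.477, 0.522]
force: [1.0, -2.6, -1.4]
finger_gap: 0.39
t 10.25 tcp [ 0.5732 -0.089   0.1931] yawY 5.1 tilt 0.10 gap 33.3mm F [ 1.  -2.6 -1.4] q6 -0.43
yaw rad 0.002  tx 0.0106 ty -0.0012 tz -0.0037
```

View pics/s8z.png

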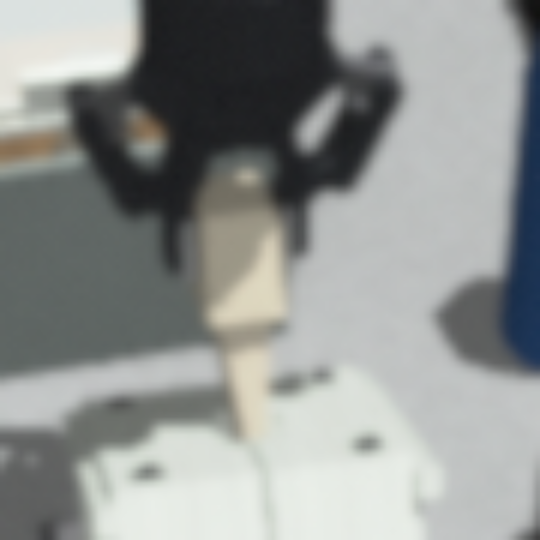

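```bash
python3 -m crank '[[0.02,0.003,0,-0.003,0],[0.02,0.003,0,-0.002,0],[0.02,0.003,0,-0.001,0],[0.02,0.0,0,0,0]]' 25; python3 go.py .5717 -.0855 .1825 5
```

```text
t: 10.7
tcp_pos: [0.5728, -0.0834, 0.1857]
tool_rot: [0.477, 0.521, -0.477, 0.523]
force: [-1.1, -4.5, 4.4]
finger_gap: 0.384
t 10.70 tcp [ 0.5728 -0.0834  0.1857] yawY 5.1 tilt 0.24 gap 32.8mm F [-1.1 -4.5  4.4] q6 -0.42
yaw rad 0.003  tx 0.0032 ty -0.0013 tz 0.0020
```

```bash
python3 -m crank '[[0.02,0.0034,0,0.002,0],[0.02,0.0034,0,0.002,0],[0.02,0.0034,0,0.002,0],[0.02,0.0,0,0,0]]' 25; python3 go.py .5725 -.0935 .1699 5;  python3 - <<'E'
from fit import *
s=snap('side','s9.png'); im=s['image'][160:250,270:360]; im=cv2.resize(im,None,fx=6,fy=6); cv2.imwrite('pics/s9z.png',im)
E
```

```text
t: 11.1
tcp_pos: [0.5721, -0.0897, 0.1755]
tool_rot: [0.476, 0.521, -0.478, 0.523]
force: [-3.0, -4.1, 7.0]
finger_gap: 0.39
t 11.10 tcp [ 0.5721 -0.0897  0.1755] yawY 5.1 tilt 0.21 gap 33.3mm F [-3.  -4.1  7. ] q6 -0.43
yaw rad 0.002  tx 0.0056 ty 0.0001 tz 0.0038
```

View pics/s9z.png

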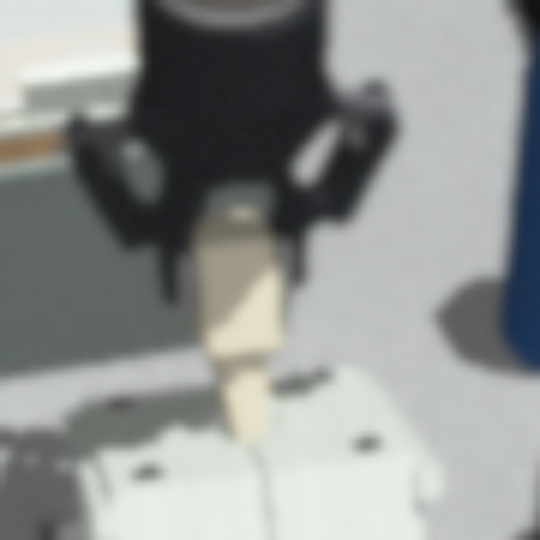

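```bash
python3 -m crank '[[0.02,0.0034,0,0.002,0],[0.02,0.0034,0,0.002,0],[0.02,0.0,0,0,0]]' 25; python3 go.py .5725 -.0935 .1699 5;  
```

```text
t: 11.45
tcp_pos: [0.5716, -0.0937, 0.1689]
tool_rot: [0.476, 0.522, -0.479, 0.522]
force: [-5.5, -5.0, 9.3]
finger_gap: 0.393
t 11.45 tcp [ 0.5716 -0.0937  0.1689] yawY 5.1 tilt 0.25 gap 33.5mm F [-5.5 -5.   9.3] q6 -0.44
yaw rad 0.002  tx -0.0010 ty 0.0009 tz -0.0001
```

```bash
python3 -m crank '[[0.02,0.0,-0.0015,0.001,0],[0.02,0.003,0,0.002,0],[0.02,0.0,0,0,0]]' 25; python3 go.py .5731 -.1004 .1589 5;  python3 - <<'E'
from fit import *
s=snap('side','s10.png'); im=s['image'][160:250,270:360]; im=cv2.resize(im,None,fx=6,fy=6); cv2.imwrite('pics/s10z.png',im)
E
```

```text
t: 11.75
tcp_pos: [0.5712, -0.0962, 0.1655]
tool_rot: [0.476, 0.521, -0.478, 0.522]
force: [-3.9, -4.3, 6.1]
finger_gap: 0.389
t 11.75 tcp [ 0.5712 -0.0962  0.1655] yawY 5.1 tilt 0.14 gap 33.2mm F [-3.9 -4.3  6.1] q6 -0.45
yaw rad 0.002  tx 0.0066 ty 0.0016 tz 0.0043
```

View pics/s10z.png

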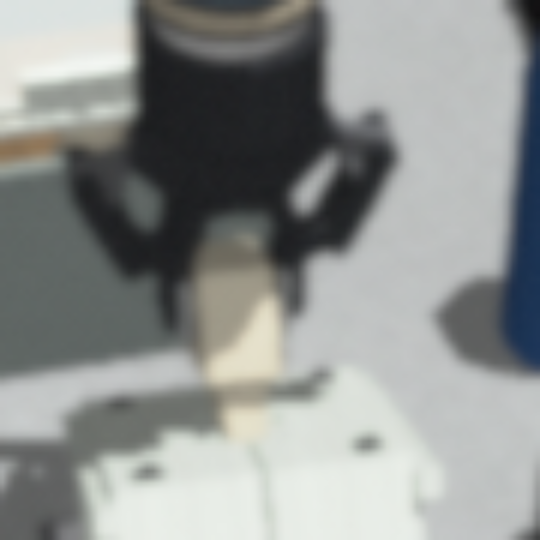

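```bash
python3 -m crank '[[0.02,0.002,-0.001,0.0015,0],[0.02,0.002,0,0.0015,0],[0.02,0.0,0,0,0]]' 25; python3 go.py .5731 -.1004 .1589 5;python3 -m crank '[[0.02,0.0025,-0.001,0.0015,0],[0.02,0.0,0,0,0]]' 25; python3 go.py .5731 -.1004 .1589 5
```

```text
t: 12.1
tcp_pos: [0.5707, -0.0991, 0.1613]
tool_rot: [0.477, 0.521, -0.478, 0.522]
force: [-3.2, -2.9, 4.1]
finger_gap: 0.391
t 12.10 tcp [ 0.5707 -0.0991  0.1613] yawY 5.1 tilt 0.11 gap 33.4mm F [-3.2 -2.9  4.1] q6 -0.45
yaw rad 0.002  tx 0.0024 ty 0.0023 tz 0.0015
t: 12.3
tcp_pos: [0.5705, -0.1004, 0.1591]
tool_rot: [0.477, 0.521, -0.477, 0.523]
force: [-2.0, -1.9, 6.2]
finger_gap: 0.388
t 12.30 tcp [ 0.5705 -0.1004  0.1591] yawY 5.1 tilt 0.13 gap 33.1mm F [-2.  -1.9  6.2] q6 -0.46
yaw rad 0.002  tx 0.0002 ty 0.0026 tz 0.0002
```

```bash
python3 -m crank '[[0.02,0.0015,0,0.001,0],[0.02,0.0,0,0,0]]' 25; python3 go.py .5731 -.1004 .1589 5;  python3 - <<'E'
from fit import *
s=snap('side','s11.png'); im=s['image'][160:250,270:360]; im=cv2.resize(im,None,fx=6,fy=6); cv2.imwrite('pics/s11z.png',im)
E
```

```text
t: 12.5
tcp_pos: [0.5704, -0.1008, 0.1586]
tool_rot: [0.477, 0.521, -0.477, 0.522]
force: [-2.8, -0.6, 11.6]
finger_gap: 0.392
t 12.50 tcp [ 0.5704 -0.1008  0.1586] yawY 5.1 tilt 0.09 gap 33.4mm F [-2.8 -0.6 11.6] q6 -0.46
yaw rad 0.002  tx -0.0003 ty 0.0027 tz -0.0001
```

View pics/s11z.png

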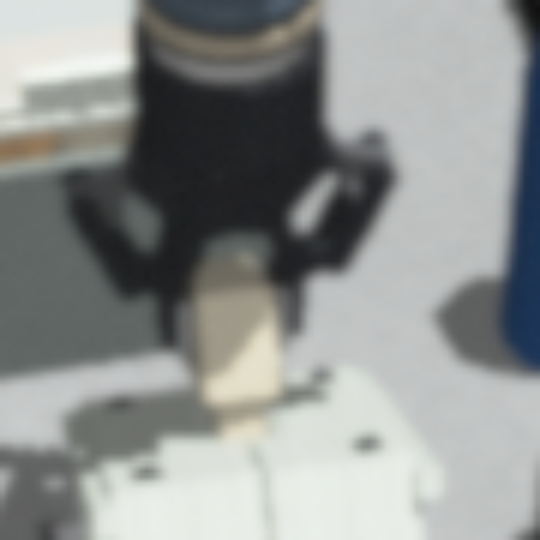

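```bash
python3 -m crank '[[0.056,0.0,0,0,0],[0.056,0,0,0,0],[0.056,0,0,0,0],[0.06,-0.03,0,0,0],[0.06,-0.045,0,0,0]]' 25; python3 -m crank '[[0.06,-0.045,0,0,0],[0.06,-0.03,0,0.02,0],[0.06,0,0,0.045,0],[0.06,0,0,0.045,0],[0.06,0,0,0.045,0]]';python3 go.py; python3 - <<'E'
from fit import *
import pickle
s=snap('side','s12.png'); im=s['image'][160:250,270:360]; im=cv2.resize(im,None,fx=6,fy=6); cv2.imwrite('pics/s12z.png',im)
s=snap('top','t12.png'); pickle.dump(s,open('top12.pkl','wb'));im=s['image'][180:260,300:420]; im=cv2.resize(im,None,fx=6,fy=6); cv2.imwrite('pics/t12z.png',im)
s=pickle.load(open('top0.pkl','rb'));W=cloud(s);m=np.zeros(W.shape[:2],bool);m[218:242,408:435]=1
m&=(W[...,2]>.082)&(W[...,2]<.1)&(s['image'].max(-1)<60)
P=W[m];print(len(P),P.mean(0),cv2.minEnclosingCircle((P[:,:2]*1000).astype(np.float32)),np.median(P,0))
E
```

```text
t: 13.05
tcp_pos: [0.5679, -0.0998, 0.2287]
tool_rot: [0.476, 0.525, -0.478, 0.519]
force: [0.5, -0.9, 1.1]
finger_gap: 0.703
t: 13.55
tcp_pos: [0.5841, -0.2561, 0.3064]
tool_rot: [0.477, 0.522, -0.477, 0.522]
force: [0.4, -0.3, 0.2]
finger_gap: 0.706
t 13.55 tcp [ 0.5841 -0.2561  0.3064] yawY 5.2 tilt 0.04 gap 60.3mm F [ 0.4 -0.3  0.2] q6 -0.68
120 [ 0.54045095 -0.33057303  0.08977971] ((541.6841430664062, -331.584228515625), 19.39365577697754) [ 0.54014485 -0.33042666  0.0900236 ]
```

View pics/s12z.png

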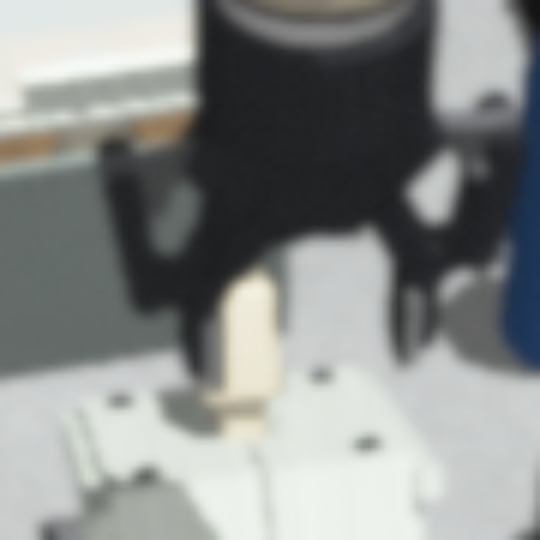

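View pics/t12z.png

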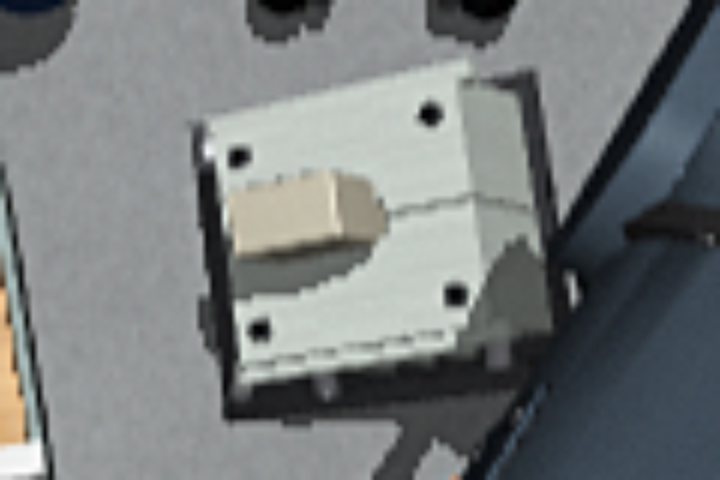

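```bash
cat > wd.py <<'E'
from h import *
from wt import *
def wmeas(s):
    W=cloud(s); im=s['image'].astype(int)
    a,b,c=(W-S)@n,(W-S)@xv,(W-S)@yv
    m=(abs(b)<.04)&(abs(c)<.025)&(a>.03)&(a<.09)&(im.min(-1)>80)
    P=W[m]; A=a[m]
    h=np.percentile(A,[50,75,90]); 
    top=m&(a>h[1]-.006); Q=np.c_[b[top],c[top],a[top]]
    co=np.linalg.lstsq(np.c_[Q[:,:2],np.ones(len(Q))],Q[:,2],rcond=None)[0]
    print('top n-height med %.4f  slopes %s  x[%.4f %.4f] y[%.4f %.4f] N %d'%(np.median(Q[:,2]),co.round(3),*np.percentile(Q[:,0],[2,98]),*np.percentile(Q[:,1],[2,98]),len(Q)))
if __name__=='__main__':
    import pickle
    wmeas(pickle.load(open('top12.pkl','rb'))); s=pickle.load(open('top0.pkl','rb'));W=cloud(s);a=(W-S)@n
    print(np.nanmedian(a[(abs((W-S)@xv)<.05)&(abs((W-S)@yv)<.05)]))
E
python3 wd.py
```

```text
top n-height med 0.0659  slopes [-0.008  0.016  0.066]  x[-0.0293 0.0267] y[-0.0170 0.0154] N 216
-7.155413506192593e-05
```

```bash
python3 - <<'E'
from h import *
import pickle
s=pickle.load(open('top0.pkl','rb'));W=cloud(s);m=np.zeros(W.shape[:2],bool);m[236:350,440:500]=1
P=W[m&(W[...,2]>.02)]; print(P.min(0),P.max(0)); Q=P[P[:,2]>.09]; print(Q.min(0),Q.max(0),Q.mean(0))
E
python3 go.py .5553 -.4053 .12 10.5
```

```text
[ 0.20492689 -0.49391426  0.02052577] [ 0.48911269 -0.42412767  0.13209858]
[ 0.4347753  -0.48059093  0.09551516] [ 0.48911269 -0.42412767  0.13209858] [ 0.46075025 -0.44841441  0.12240684]
t 13.65 tcp [ 0.5842 -0.2611  0.3054] yawY 4.8 tilt 0.14 gap 60.2mm F [-0.1 -0.5  0.4] q6 -0.68
yaw rad -0.100  tx 0.1854 ty -0.0547 tz 0.1366
```

```bash
python3 -m crank '[[0.05,0,0,0,-0.1],[0.045,0.01,-0.018,0.045,0],[0.045,0.01,-0.018,0.045,0],[0.045,0.01,-0.018,0.045,0],[0.045,0,0,0,0]]'; python3 go.py .5553 -.4053 .12 10.5
```

```text
t: 14.15
tcp_pos: [0.5539, -0.4029, 0.2733]
tool_rot: [0.452, 0.544, -0.453, 0.543]
force: [-0.7, 0.9, 0.2]
finger_gap: 0.527
t 14.15 tcp [ 0.5539 -0.4029  0.2733] yawY 10.5 tilt 0.17 gap 45.0mm F [-0.7  0.9  0.2] q6 -0.97
yaw rad -0.000  tx 0.1533 ty 0.0009 tz 0.0026
```

```bash
python3 -m crank '[[0.045,0.045,0,0,0],[0.045,0.045,0,0,0],[0.045,0.045,0,0,0],[0.045,0,0,0,0],[0.045,0,0,0,0]]'; python3 go.py .5553 -.4053 .025 10.5
```

```text
t: 14.65
tcp_pos: [0.5565, -0.3968, 0.141]
tool_rot: [0.451, 0.546, -0.45, 0.544]
force: [-0.3, 0.1, 0.6]
finger_gap: 0.53
t 14.65 tcp [ 0.5565 -0.3968  0.141 ] yawY 10.9 tilt 0.13 gap 45.3mm F [-0.3  0.1  0.6] q6 -0.97
yaw rad 0.006  tx 0.1160 ty -0.0027 tz 0.0081
```

```bash
python3 -m crank '[[0.045,0.045,-0.0027,0.008,0.006],[0.045,0.04,0,0,0],[0.045,0,0,0,0],[0.045,0,0,0,0]]'; python3 go.py .5553 -.4053 .025 10.5;  python3 - <<'E'
from fit import *
s=snap('side','s13.png'); im=s['image'][230:400,240:380]; im=cv2.resize(im,None,fx=3.5,fy=3.5); cv2.imwrite('pics/s13z.png',im)
E
```

```text
t: 15.05
tcp_pos: [0.5565, -0.4072, 0.0588]
tool_rot: [0.452, 0.543, -0.452, 0.545]
force: [0.9, -0.2, 0.4]
finger_gap: 0.525
t 15.05 tcp [ 0.5565 -0.4072  0.0588] yawY 10.5 tilt 0.19 gap 44.8mm F [ 0.9 -0.2  0.4] q6 -0.98
yaw rad 0.000  tx 0.0338 ty -0.0009 tz -0.0021
```

View pics/s13z.png

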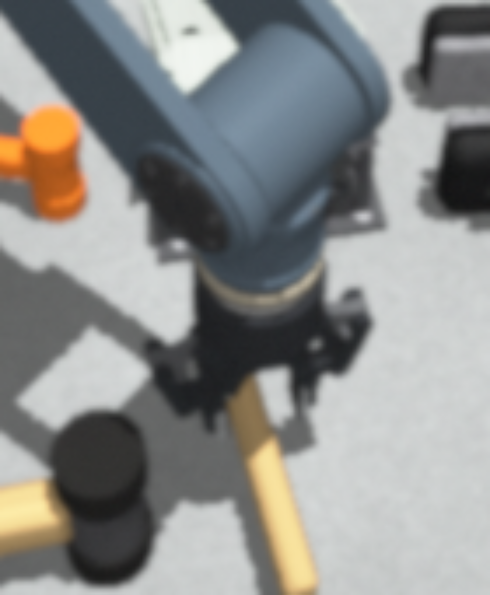

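```bash
python3 -m crank '[[0.045,0.03,0,0,0],[0.045,0.002,0,0,0],[0.045,0,0,0,0]]' 20; python3 go.py .5553 -.4053 .025 10.5; python3 -m crank '[[0.01,0,0,0,0],[0.01,0,0,0,0],[0.01,0,0,0,0]]' 20; python3 go.py
```

```text
t: 15.4
tcp_pos: [0.5559, -0.4069, 0.0264]
tool_rot: [0.452, 0.543, -0.452, 0.544]
force: [-0.3, -0.8, 0.0]
finger_gap: 0.531
t 15.40 tcp [ 0.5559 -0.4069  0.0264] yawY 10.5 tilt 0.13 gap 45.3mm F [-0.3 -0.8  0. ] q6 -0.98
yaw rad -0.000  tx 0.0014 ty -0.0003 tz -0.0017
t: 15.7
tcp_pos: [0.5557, -0.4077, 0.0262]
tool_rot: [0.452, 0.543, -0.452, 0.545]
force: [-1.3, -1.5, 4.1]
finger_gap: 0.257
t 15.70 tcp [ 0.5557 -0.4077  0.0262] yawY 10.5 tilt 0.18 gap 21.9mm F [-1.3 -1.5  4.1] q6 -0.98
```

```bash
python3 -m crank '[[0.01,-0.013,0,-0.007,0],[0.01,-0.012,0,-0.009,0],[0.01,-0.0106,0,-0.0105,0],[0.01,0,0,0,0]]' 20; python3 go.py;  python3 - <<'E'
from fit import *
s=snap('side','s14.png'); im=s['image'][230:400,240:380]; im=cv2.resize(im,None,fx=3.5,fy=3.5); cv2.imwrite('pics/s14z.png',im)
s=snap('top','t14.png'); im=s['image'][180:280,380:500]; im=cv2.resize(im,None,fx=5,fy=5); cv2.imwrite('pics/t14z.png',im)
E
```

```text
t: 16.1
tcp_pos: [0.5504, -0.3779, 0.0616]
tool_rot: [0.452, 0.544, -0.452, 0.544]
force: [-0.7, 1.4, -1.3]
finger_gap: 0.252
t 16.10 tcp [ 0.5504 -0.3779  0.0616] yawY 10.6 tilt 0.06 gap 21.5mm F [-0.7  1.4 -1.3] q6 -0.95
```

View pics/s14z.png

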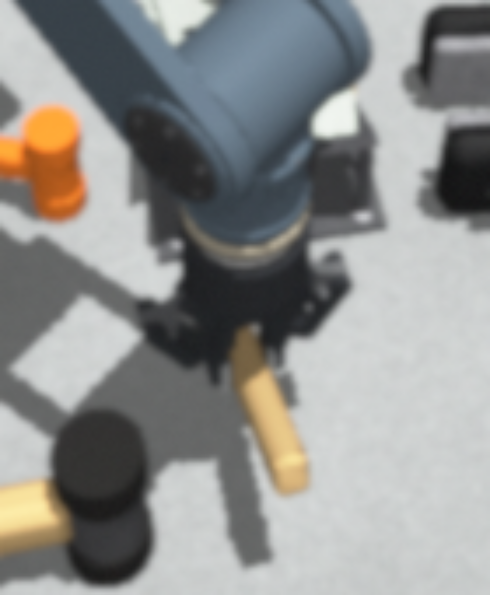

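View pics/t14z.png

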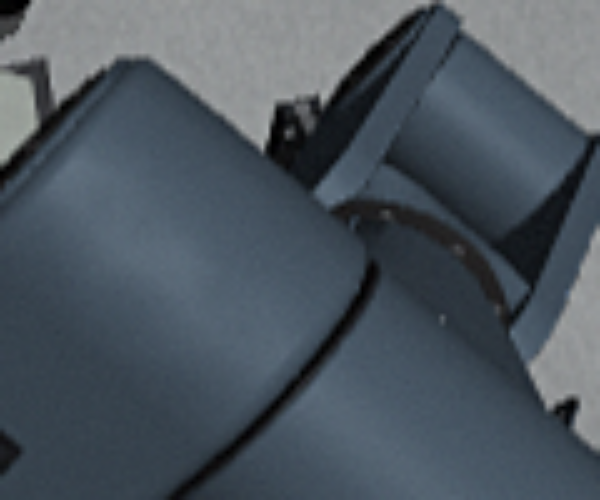

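```bash
python3 -m crank '[[0.01,-0.005,0,-0.006,0],[0.01,-0.005,0,-0.006,0],[0.01,0,0,0,0],[0.01,0,0,0,0]]' 20; python3 go.py;  cat > ham.py <<'E'
from fit import *
def handle(s,u0,v0,u1,v1,rmin=.04):
    W=cloud(s); im=s['image'].astype(int)
    m=np.zeros(im.shape[:2],bool); m[v0:v1,u0:u1]=1
    m&=(im[...,2]-im[...,0]>60)&(im[...,2]>130)&(W[...,2]>.02)
    P=W[m]
    for _ in range(4):
        c=P.mean(0); U,sv,V=np.linalg.svd(P-c,full_matrices=False); d=V[0]; d*=np.sign(-d[1]); r=np.linalg.norm(np.cross(P-c,d),axis=1); P=P[r<max(.014,0)]
    t=(P-c)@d
    print('handle N',len(P),'c',c.round(4),'d',d.round(3),'elev %.1f head %.1f'%(np.degrees(np.arcsin(d[2])),np.degrees(np.arctan2(d[1],d[0]))),'end',(c+d*np.percentile(t,99)).round(4))
    return c,d
E
python3 - <<'E'
from ham import *
s=snap('side','s15.png'); im=s['image'][230:400,240:380]; im=cv2.resize(im,None,fx=3.5,fy=3.5); cv2.imwrite('pics/s15z.png',im)
handle(s,295,310,345,390)
E
```

```text
t: 16.6
tcp_pos: [0.548, -0.3684, 0.0698]
tool_rot: [0.452, 0.544, -0.452, 0.544]
force: [-0.0, 0.5, -3.4]
finger_gap: 0.255
t 16.60 tcp [ 0.548  -0.3684  0.0698] yawY 10.5 tilt 0.01 gap 21.8mm F [-0.   0.5 -3.4] q6 -0.94
handle N 274 c [ 0.5611 -0.4366  0.1372] d [ 0.165 -0.91   0.382] elev 22.4 head -79.7 end [ 0.5659 -0.463   0.1483]
```

View pics/s15z.png

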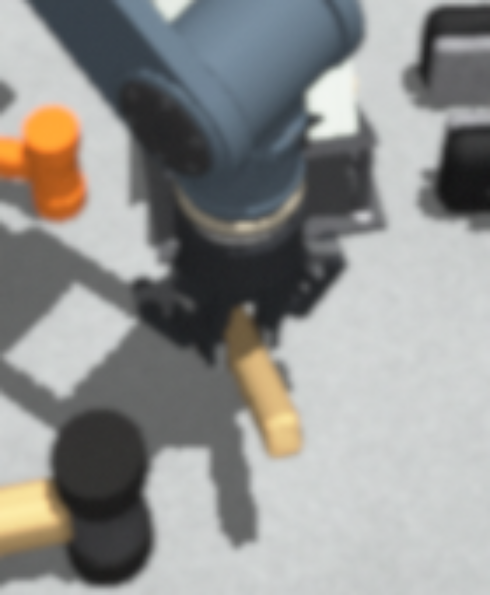

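```bash
python3 -m crank '[[0.01,-0.05,0,0,0],[0.01,0,0,0,0],[0.01,0,0,0,0]]' 20; python3 go.py;  python3 - <<'E'
from ham import *
s=snap('side','s16.png'); im=s['image'][200:400,220:380]; im=cv2.resize(im,None,fx=3,fy=3); cv2.imwrite('pics/s16z.png',im)
handle(s,285,270,345,390)
E
```

```text
t: 16.95
tcp_pos: [0.5487, -0.3694, 0.1208]
tool_rot: [0.452, 0.543, -0.452, 0.545]
force: [-0.7, -0.5, -4.9]
finger_gap: 0.256
t 16.95 tcp [ 0.5487 -0.3694  0.1208] yawY 10.5 tilt 0.16 gap 21.9mm F [-0.7 -0.5 -4.9] q6 -0.94
handle N 178 c [ 0.561  -0.4357  0.2184] d [ 0.206 -0.906  0.369] elev 21.7 head -77.2 end [ 0.5635 -0.4467  0.2229]
```

View pics/s16z.png

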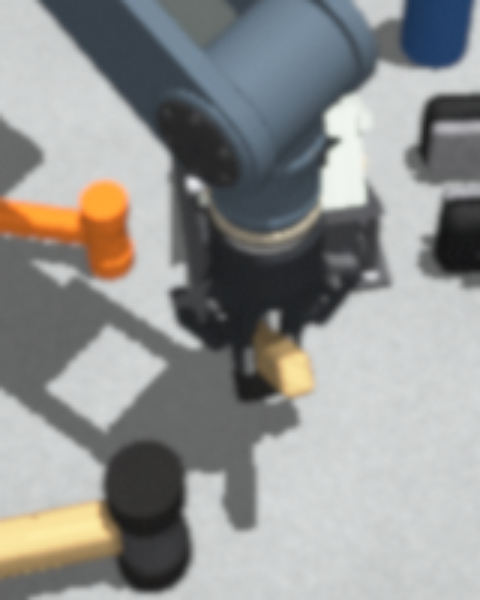

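```bash
python3 -m crank '[[0.01,0.03,0,0,0],[0.01,0.012,0,0,0],[0.01,0.005,0,0.004,0],[0.01,0.005,0,0.005,0],[0.01,0,0,0,0]]' 20; python3 go.py;  python3 - <<'E'
from ham import *
s=snap('side','s17.png'); im=s['image'][230:400,240:380]; im=cv2.resize(im,None,fx=3.5,fy=3.5); cv2.imwrite('pics/s17z.png',im)
handle(s,285,290,345,390)
E
```

```text
t: 17.5
tcp_pos: [0.5522, -0.384, 0.0728]
tool_rot: [0.45, 0.539, -0.454, 0.548]
force: [-2.7, -7.4, 17.6]
finger_gap: 0.255
t 17.50 tcp [ 0.5522 -0.384   0.0728] yawY 10.5 tilt 0.81 gap 21.8mm F [-2.7 -7.4 17.6] q6 -0.95
handle N 239 c [ 0.5649 -0.4521  0.161 ] d [ 0.172 -0.858  0.484] elev 29.0 head -78.6 end [ 0.5687 -0.471   0.1716]
```

View pics/s17z.png

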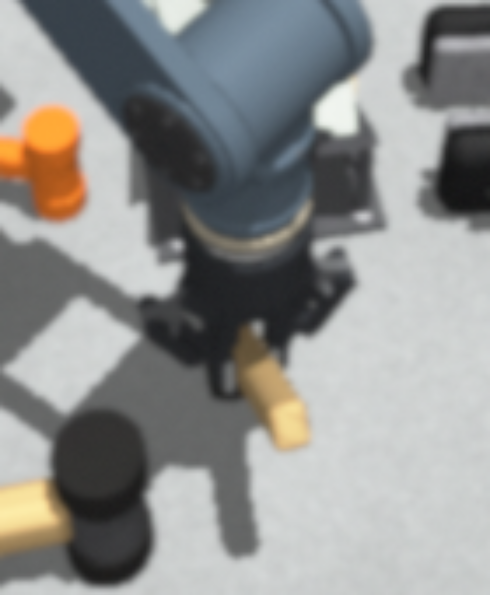

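```bash
python3 -m crank '[[0.01,0.001,0,0.004,0],[0.01,0.001,0,0.002,0],[0.01,0,0,0,0]]' 20; python3 go.py
```

```text
t: 17.85
tcp_pos: [0.5529, -0.3885, 0.0703]
tool_rot: [0.451, 0.54, -0.453, 0.547]
force: [-1.4, -6.0, 15.9]
finger_gap: 0.252
t 17.85 tcp [ 0.5529 -0.3885  0.0703] yawY 10.5 tilt 0.66 gap 21.5mm F [-1.4 -6.  15.9] q6 -0.96
```

```bash
python3 -m crank '[[0.01,0.001,0,0.002,0],[0.01,0,0,0,0]]' 20; python3 go.py; python3 -m crank '[[0.01,0,0,0,0],[0.01,-0.02,0,0,0],[0.01,-0.03,0,0,0],[0.01,-0.04,0,0,0],[0.01,0,0,0,0]]' 120; python3 go.py;  python3 - <<'E'
from ham import *
s=snap('side','s18.png'); im=s['image'][200:400,220:380]; im=cv2.resize(im,None,fx=3,fy=3); cv2.imwrite('pics/s18z.png',im)
handle(s,285,250,345,390)
E
```

```text
t: 18.05
tcp_pos: [0.5532, -0.3903, 0.0692]
tool_rot: [0.451, 0.54, -0.453, 0.547]
force: [-1.8, -5.4, 15.0]
finger_gap: 0.255
t 18.05 tcp [ 0.5532 -0.3903  0.0692] yawY 10.5 tilt 0.65 gap 21.7mm F [-1.8 -5.4 15. ] q6 -0.96
t: 18.55
tcp_pos: [0.5533, -0.3873, 0.1591]
tool_rot: [0.452, 0.54, -0.452, 0.547]
force: [1.8, -1.0, -3.6]
finger_gap: 0.241
t 18.55 tcp [ 0.5533 -0.3873  0.1591] yawY 10.5 tilt 0.51 gap 20.6mm F [ 1.8 -1.  -3.6] q6 -0.96
handle N 283 c [ 0.5661 -0.4579  0.2418] d [ 0.175 -0.876  0.449] elev 26.7 head -78.7 end [ 0.5704 -0.4795  0.2529]
```

View pics/s18z.png

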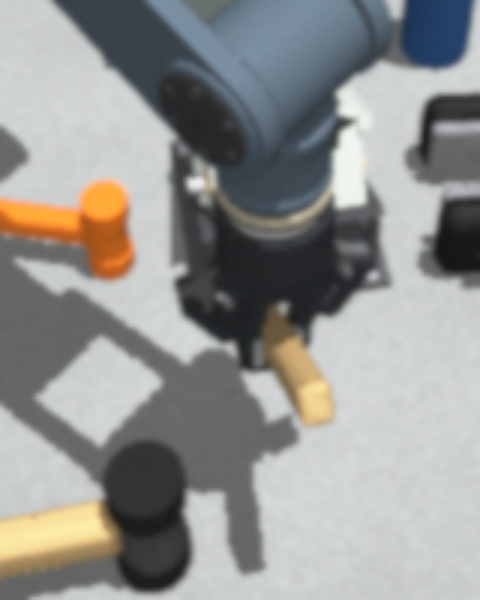

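```bash
python3 -m crank '[[0.01,-0.045,0,0,0.047],[0.01,-0.045,0,0,0.047],[0.01,-0.04,0,0,0],[0.01,-0.01,0,0,0]]'; python3 go.py .5735 -.105 .30 5.1
```

```text
t: 19.0
tcp_pos: [0.5522, -0.3862, 0.2971]
tool_rot: [0.477, 0.52, -0.477, 0.523]
force: [0.8, -0.6, -4.3]
finger_gap: 0.24
t 19.00 tcp [ 0.5522 -0.3862  0.2971] yawY 5.1 tilt 0.27 gap 20.5mm F [ 0.8 -0.6 -4.3] q6 -0.86
yaw rad 0.000  tx -0.0029 ty 0.0462 tz -0.2782
```

```bash
python3 -m crank '[[0.01,0,0.007,-0.04,0],[0.01,0,0.007,-0.04,0],[0.01,0,0.007,-0.04,0],[0.01,0,0.007,-0.04,0],[0.01,0,0.007,-0.04,0]]'; python3 -m crank '[[0.01,0,0.007,-0.04,0],[0.01,0,0.004,-0.03,0],[0.01,0,0,0,0],[0.01,0,0,0,0]]'; python3 go.py .5732 -.110 .269 5.1; python3 - <<'E'
from ham import *
import pickle
s=snap('side','s19.png'); pickle.dump(s,open('side19.pkl','wb')); im=s['image'][100:270,240:380]; im=cv2.resize(im,None,fx=3.5,fy=3.5); cv2.imwrite('pics/s19z.png',im)
handle(s,300,100,360,250)
s=snap('top','t19.png');pickle.dump(s,open('top19.pkl','wb'));  im=s['image'][150:270,290:420]; im=cv2.resize(im,None,fx=5,fy=5); cv2.imwrite('pics/t19z.png',im)
E
```

```text
t: 19.5
tcp_pos: [0.5661, -0.1804, 0.2903]
tool_rot: [0.477, 0.525, -0.478, 0.519]
force: [0.9, 0.1, -5.1]
finger_gap: 0.241
t: 19.9
tcp_pos: [0.5713, -0.111, 0.2914]
tool_rot: [0.476, 0.524, -0.478, 0.52]
force: [0.0, -0.8, -5.5]
finger_gap: 0.245
t 19.90 tcp [ 0.5713 -0.111   0.2914] yawY 5.2 tilt 0.38 gap 20.9mm F [ 0.  -0.8 -5.5] q6 -0.47
yaw rad 0.002  tx 0.0224 ty 0.0020 tz -0.0008
handle N 139 c [ 0.5795 -0.1973  0.3774] d [ 0.166 -0.942  0.292] elev 17.0 head -80.0 end [ 0.5816 -0.2091  0.3811]
```

View pics/s19z.png

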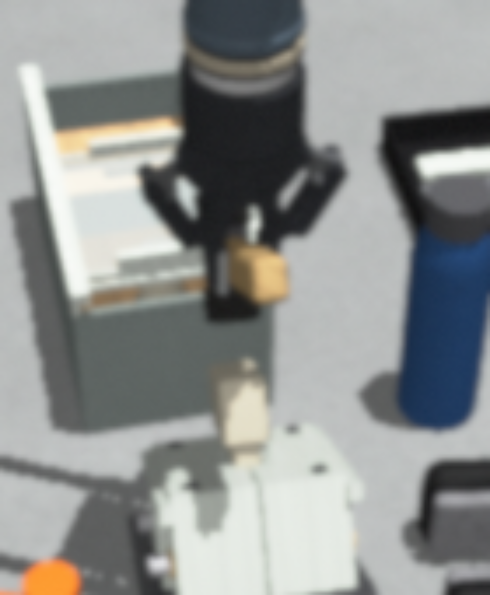

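View pics/t19z.png

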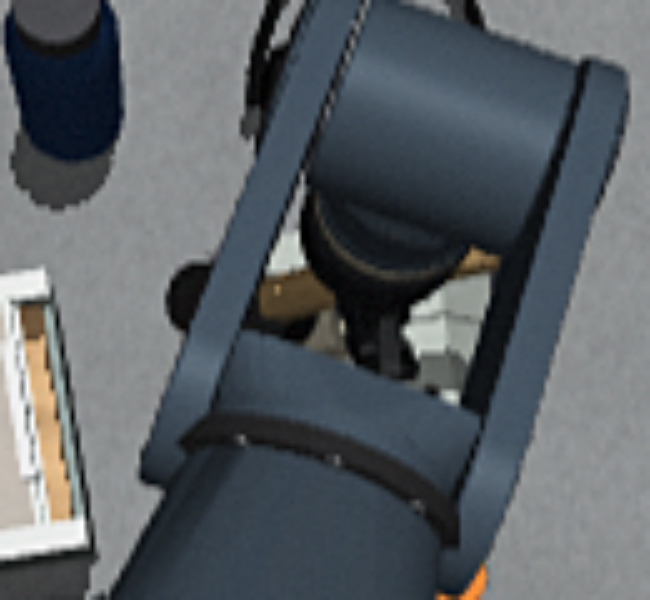

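```bash
python3 - <<'E'
from ham import *
from wt import *
import pickle
s=pickle.load(open('top19.pkl','rb'));W=cloud(s);im=s['image']
m=np.zeros(W.shape[:2],bool);m[195:225,318:355]=1
P=W[m&(im.max(-1)<70)&(W[...,2]>.18)&(W[...,0]<.62)&(W[...,1]>-.09)]
print(len(P)); a,b,c=(P-S)@n,(P-S)@xv,(P-S)@yv
for lo,hi in((.05,.1),(.1,.14),(.14,.16),(.16,.2),(.2,.3)):
    k=(a>lo)&(a<hi); print(lo,k.sum(), (b[k].min(),b[k].max(),c[k].min(),c[k].max(),a[k].mean()) if k.any() else '')
T0=np.array([.5713,-.111,.2914]);G=T0+[0,0,.021]; H=G-.0774*xv
print('pred head',(H-S)@n,(H-S)@xv,(H-S)@yv)
E
```

```text
232
0.05 0 
0.1 24 (np.float64(0.027700773538172064), np.float64(0.039228929038147495), np.float64(-0.019464440338365998), np.float64(-0.00859512810105737), np.float64(0.12753996050533067))
0.14 23 (np.float64(0.026175435019476872), np.float64(0.05491254551248724), np.float64(-0.016412134662148716), np.float64(-0.009813300368958647), np.float64(0.1498897504027719))
0.16 94 (np.float64(-0.001971693991096625), np.float64(0.07154750215635888), np.float64(-0.015181122967845044), np.float64(0.01639485105553222), np.float64(0.19012976023601544))
0.2 27 (np.float64(0.017850812213929076), np.float64(0.13632575090540439), np.float64(-0.021857856841752288), np.float64(0.012479354978075822), np.float64(0.27844615318557314))
pred head 0.1594807169256691 0.011101845298000027 -0.002758414080059591
```

```bash
python3 -m crank '[[0.01,0.015,0.001,0.004,0],[0.01,0.014,0.001,0.004,0],[0.01,0.01,0,0.002,0],[0.01,0,0,0,0],[0.01,0,0,0,0]]'; python3 go.py .5742 -.1207 .2522 5.1; python3 - <<'E'
from ham import *
import pickle
s=snap('side','s20.png'); pickle.dump(s,open('side20.pkl','wb')); im=s['image'][130:250,270:360]; im=cv2.resize(im,None,fx=5,fy=5); cv2.imwrite('pics/s20z.png',im)
s=snap('top','t20.png');pickle.dump(s,open('top20.pkl','wb'));  im=s['image'][150:270,290:420]; im=cv2.resize(im,None,fx=5,fy=5); cv2.imwrite('pics/t20z.png',im)
E
```

```text
t: 20.5
tcp_pos: [0.5757, -0.1224, 0.2554]
tool_rot: [0.477, 0.522, -0.478, 0.521]
force: [-0.2, 0.1, -4.2]
finger_gap: 0.241
t 20.50 tcp [ 0.5757 -0.1224  0.2554] yawY 5.1 tilt 0.06 gap 20.6mm F [-0.2  0.1 -4.2] q6 -0.49
yaw rad -0.001  tx 0.0032 ty -0.0014 tz -0.0018
```

View pics/s20z.png

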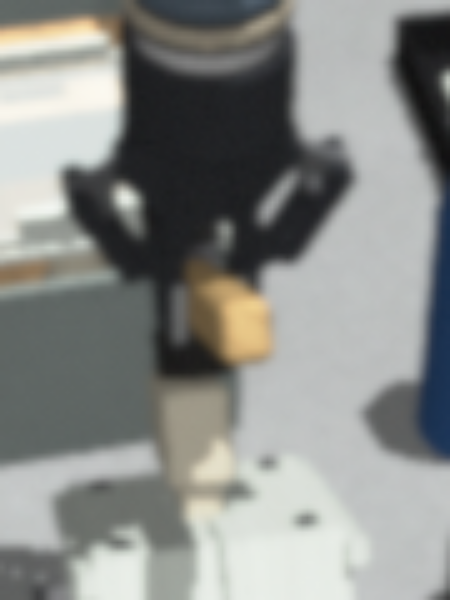

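View pics/t20z.png

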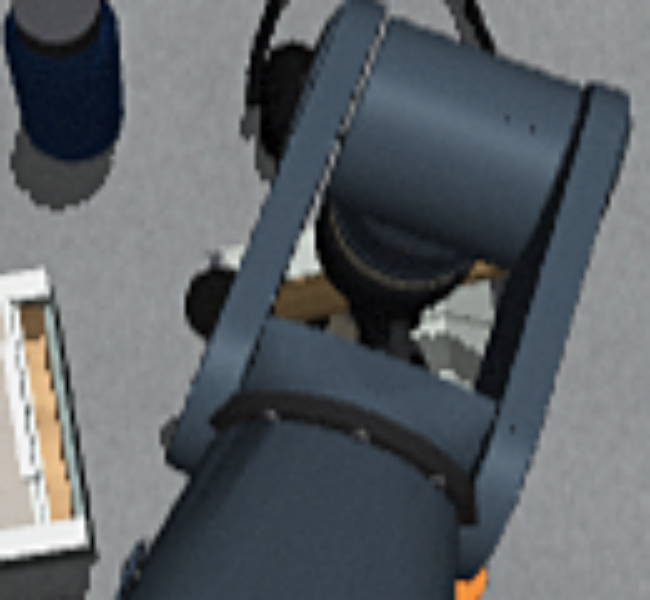

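```bash
python3 - <<'E'
from ham import *
from wt import *
import pickle
s=pickle.load(open('top20.pkl','rb'));W=cloud(s);im=s['image']
m=np.zeros(W.shape[:2],bool);m[203:219,325:338]=1
P=W[m&(im.max(-1)<45)&(W[...,2]>.2)]
a,b,c=(P-S)@n,(P-S)@xv,(P-S)@yv
print(len(P),np.percentile(a,[5,25,50,75,95]).round(4),np.percentile(b,[5,50,95]).round(4),np.percentile(c,[2,50,98]).round(4))
k=abs(a-np.median(a))<.01
co=np.linalg.lstsq(np.c_[b[k],c[k],np.ones(k.sum())],a[k],rcond=None)[0]; print(co)
T0=manip.sense()['tcp_pos'];G=T0+[0,0,.021]; H=G-.0774*xv
print('pred head',(H-S)@n,(H-S)@xv,(H-S)@yv)
E
```

```text
90 [0.1588 0.1602 0.1615 0.1625 0.1652] [-0.0081  0.0034  0.0205] [-0.0662  0.0056  0.0188]
[ 0.12932304 -0.02725845  0.1610161 ]
pred head 0.12370778238509797 0.002288715755335058 0.0011622055262149556
```

```bash
python3 -m crank '[[0.01,0.0068,0,0.0042,0],[0.01,0.0017,0,0.0011,0],[0.01,0,0,0,0]]' 120; python3 go.py; python3 -m crank '[[0.01,-0.012,0,-0.0075,0],[0.01,0,0,0,0]]' 120; python3 go.py; python3 - <<'E'
from ham import *
from wt import *
s=snap('side','s21.png'); im=s['image'][130:250,270:360]; im=cv2.resize(im,None,fx=5,fy=5); cv2.imwrite('pics/s21z.png',im)
s=snap('top');W=cloud(s);im=s['image']
m=np.zeros(W.shape[:2],bool);m[203:219,322:338]=1
P=W[m&(im.max(-1)<45)&(W[...,2]>.2)]
a,b,c=(P-S)@n,(P-S)@xv,(P-S)@yv
k=abs(a-np.median(a))<.01
co=np.linalg.lstsq(np.c_[b[k],c[k],np.ones(k.sum())],a[k],rcond=None)[0]; print(co,np.median(a))
E
```

```text
t: 20.9
tcp_pos: [0.5769, -0.1268, 0.2482]
tool_rot: [0.478, 0.521, -0.477, 0.522]
force: [0.5, 3.0, 1.0]
finger_gap: 0.239
t 20.90 tcp [ 0.5769 -0.1268  0.2482] yawY 5.1 tilt 0.12 gap 20.4mm F [0.5 3.  1. ] q6 -0.50
t: 21.1
tcp_pos: [0.5762, -0.1196, 0.2608]
tool_rot: [0.477, 0.521, -0.477, 0.523]
force: [-0.3, -0.4, -3.9]
finger_gap: 0.234
t 21.10 tcp [ 0.5762 -0.1196  0.2608] yawY 5.2 tilt 0.16 gap 20.0mm F [-0.3 -0.4 -3.9] q6 -0.48
[ 0.11720366 -0.0584169   0.16592218] 0.1658873479048633
```

View pics/s21z.png

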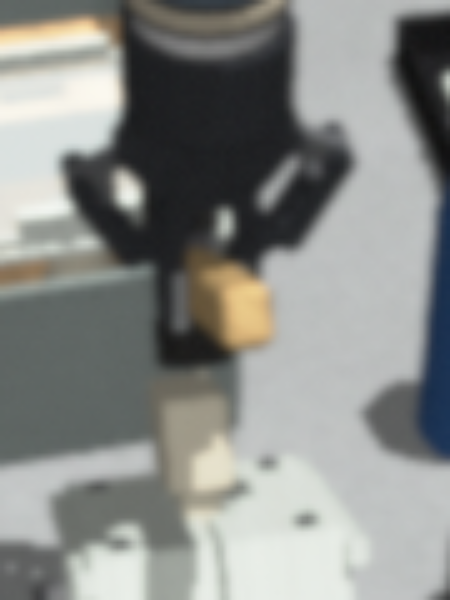

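```bash
python3 -m crank '[[0.01,0.0085,0,0.0053,0],[0.01,0.0085,0,0.0053,0],[0.01,0,0,0,0]]' 120; python3 go.py; python3 -m crank '[[0.01,-0.012,0,-0.0075,0],[0.01,0,0,0,0]]' 120; python3 go.py
```

```text
t: 21.5
tcp_pos: [0.5761, -0.1308, 0.241]
tool_rot: [0.477, 0.522, -0.478, 0.521]
force: [-0.6, 1.4, -3.8]
finger_gap: 0.244
t 21.50 tcp [ 0.5761 -0.1308  0.241 ] yawY 5.0 tilt 0.12 gap 20.8mm F [-0.6  1.4 -3.8] q6 -0.50
t: 21.7
tcp_pos: [0.5767, -0.1227, 0.2556]
tool_rot: [0.477, 0.521, -0.477, 0.523]
force: [1.1, -0.5, -4.0]
finger_gap: 0.244
t 21.70 tcp [ 0.5767 -0.1227  0.2556] yawY 5.1 tilt 0.14 gap 20.8mm F [ 1.1 -0.5 -4. ] q6 -0.49
```

```bash
python3 -m crank '[[0.01,0.0085,0,0.0053,0],[0.01,0.0105,0,0.0066,0],[0.01,0,0,0,0]]' 120; python3 go.py; python3 -m crank '[[0.01,-0.014,0,-0.0088,0],[0.01,0,0,0,0]]' 120; python3 go.py; python3 - <<'E'
from ham import *
from wt import *
s=snap('side','s22.png'); im=s['image'][130:250,270:360]; im=cv2.resize(im,None,fx=5,fy=5); cv2.imwrite('pics/s22z.png',im)
s=snap('top');W=cloud(s);im=s['image']
m=np.zeros(W.shape[:2],bool);m[203:219,322:338]=1
P=W[m&(im.max(-1)<45)&(W[...,2]>.2)]
a,b,c=(P-S)@n,(P-S)@xv,(P-S)@yv
k=abs(a-np.median(a))<.01
co=np.linalg.lstsq(np.c_[b[k],c[k],np.ones(k.sum())],a[k],rcond=None)[0]; print(co,np.median(a))
E
```

```text
t: 22.0
tcp_pos: [0.5778, -0.1353, 0.2358]
tool_rot: [0.478, 0.521, -0.477, 0.522]
force: [1.0, 1.3, 3.2]
finger_gap: 0.241
t 22.00 tcp [ 0.5778 -0.1353  0.2358] yawY 5.0 tilt 0.13 gap 20.6mm F [1.  1.3 3.2] q6 -0.51
t: 22.2
tcp_pos: [0.5767, -0.1256, 0.2506]
tool_rot: [0.477, 0.521, -0.477, 0.523]
force: [0.1, -0.2, -4.1]
finger_gap: 0.242
t 22.20 tcp [ 0.5767 -0.1256  0.2506] yawY 5.1 tilt 0.11 gap 20.7mm F [ 0.1 -0.2 -4.1] q6 -0.49
[ 0.02879699 -0.0231933   0.15733637] 0.15729267137010292
```

View pics/s22z.png

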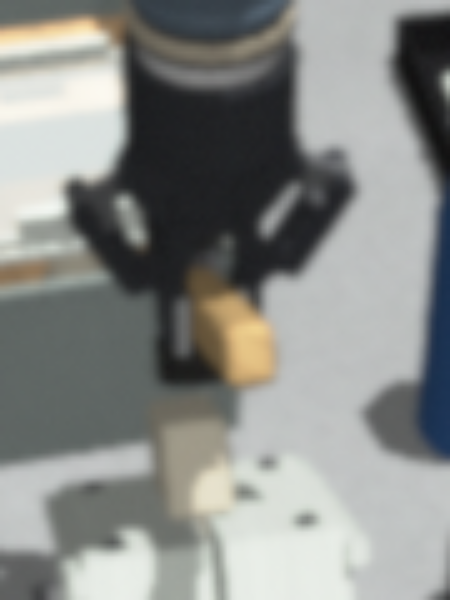

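```bash
python3 -m crank '[[0.01,0.0085,0,0.0053,0],[0.01,0.0095,0,0.006,0],[0.01,0,0,0,0]]' 120; python3 go.py; python3 -m crank '[[0.01,-0.015,0,-0.0094,0],[0.01,0,0,0,0]]' 120; python3 go.py; python3 - <<'E'
from ham import *
from wt import *
s=snap('side','s23.png'); im=s['image'][130:250,270:360]; im=cv2.resize(im,None,fx=5,fy=5); cv2.imwrite('pics/s23z.png',im)
E
```

```text
t: 22.6
tcp_pos: [0.5782, -0.138, 0.232]
tool_rot: [0.478, 0.521, -0.477, 0.522]
force: [0.2, 0.8, 3.5]
finger_gap: 0.241
t 22.60 tcp [ 0.5782 -0.138   0.232 ] yawY 5.0 tilt 0.13 gap 20.6mm F [0.2 0.8 3.5] q6 -0.51
t: 22.8
tcp_pos: [0.5769, -0.128, 0.2467]
tool_rot: [0.477, 0.521, -0.477, 0.522]
force: [0.6, -0.4, -5.0]
finger_gap: 0.247
t 22.80 tcp [ 0.5769 -0.128   0.2467] yawY 5.1 tilt 0.09 gap 21.1mm F [ 0.6 -0.4 -5. ] q6 -0.50
```

View pics/s23z.png

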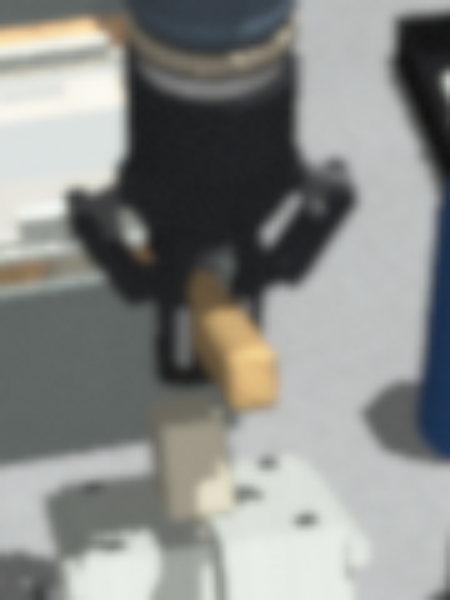

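```bash
python3 -m crank '[[0.01,-0.03,0,0.0,0],[0.01,-0.01,0,0.045,0],[0.01,0,0,0.045,0],[0.01,0,0,0.045,0],[0.01,0,0,0.03,0]]' 120; python3 go.py; python3 - <<'E'
from ham import *
from wd import *
import pickle
s=snap('side','s24.png'); im=s['image'][130:250,270:360]; im=cv2.resize(im,None,fx=5,fy=5); cv2.imwrite('pics/s24z.png',im)
handle(s,290,200,360,350)
s=snap('top','t24.png');pickle.dump(s,open('top24.pkl','wb'));im=s['image'][180:260,300:420]; im=cv2.resize(im,None,fx=6,fy=6); cv2.imwrite('pics/t24z.png',im)
wmeas(s)
E
```

```text
t: 23.35
tcp_pos: [0.5906, -0.2963, 0.2846]
tool_rot: [0.477, 0.521, -0.478, 0.521]
force: [0.8, 0.0, -4.3]
finger_gap: 0.242
t 23.35 tcp [ 0.5906 -0.2963  0.2846] yawY 5.0 tilt 0.11 gap 20.6mm F [ 0.8  0.  -4.3] q6 -0.72
handle N 281 c [ 0.5975 -0.3732  0.3594] d [ 0.09  -0.931  0.354] elev 20.8 head -84.5 end [ 0.5997 -0.3965  0.3683]
top n-height med 0.0498  slopes [-0.012 -0.004  0.05 ]  x[-0.0304 0.0264] y[-0.0191 0.0136] N 212
```

View pics/s24z.png

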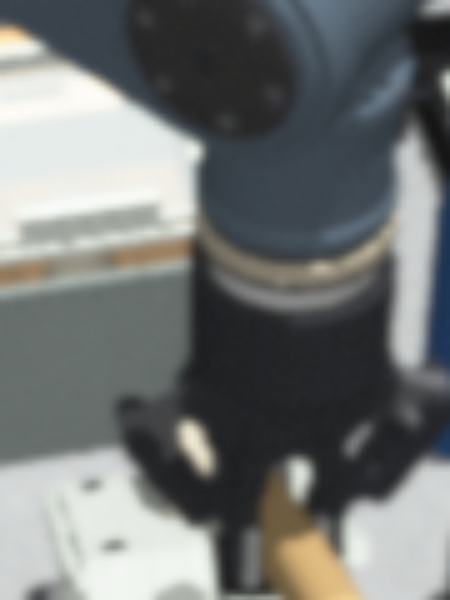

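View pics/t24z.png

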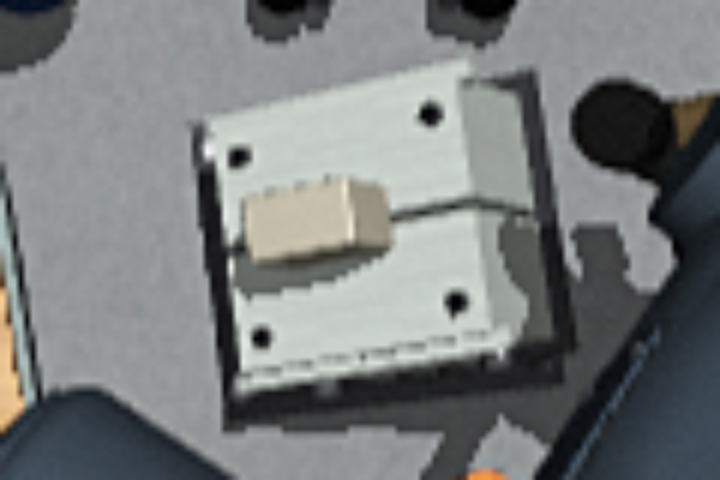

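```bash
python3 -m crank '[[0.01,0,-0.02,0.04,0],[0.01,0,-0.02,0.04,0],[0.01,0.04,0,0,0],[0.01,0.045,0,0,0],[0.01,0.045,0,0,0]]' 120; python3 -m crank '[[0.01,0.03,0,0,0],[0.01,0,0,0,0],[0.01,0,0,0,0]]' 120; python3 go.py .558 -.378 .075 5; python3 - <<'E'
from ham import *
s=snap('side','s25.png'); im=s['image'][200:400,220:380]; im=cv2.resize(im,None,fx=3,fy=3); cv2.imwrite('pics/s25z.png',im)
handle(s,285,270,355,395)
a=cv2.imread('pics/s22.png')[210:240,298:320].astype(int);b=cv2.imread('pics/s23.png')[210:240,298:320].astype(int); print('wedge diff',abs(a-b).max(-1).mean(), abs(a-b).max())
E
```

```text
t: 23.95
tcp_pos: [0.5575, -0.3756, 0.154]
tool_rot: [0.478, 0.522, -0.477, 0.521]
force: [0.0, 0.2, -5.0]
finger_gap: 0.238
t: 24.25
tcp_pos: [0.5582, -0.3752, 0.1256]
tool_rot: [0.477, 0.522, -0.477, 0.521]
force: [0.7, -0.5, -4.9]
finger_gap: 0.24
t 24.25 tcp [ 0.5582 -0.3752  0.1256] yawY 5.1 tilt 0.09 gap 20.5mm F [ 0.7 -0.5 -4.9] q6 -0.85
yaw rad 0.002  tx 0.0506 ty -0.0004 tz 0.0027
handle N 300 c [ 0.5655 -0.4474  0.1991] d [ 0.086 -0.915  0.394] elev 23.2 head -84.6 end [ 0.568  -0.4742  0.2107]
wedge diff 5.578787878787879 73
```

View pics/s25z.png

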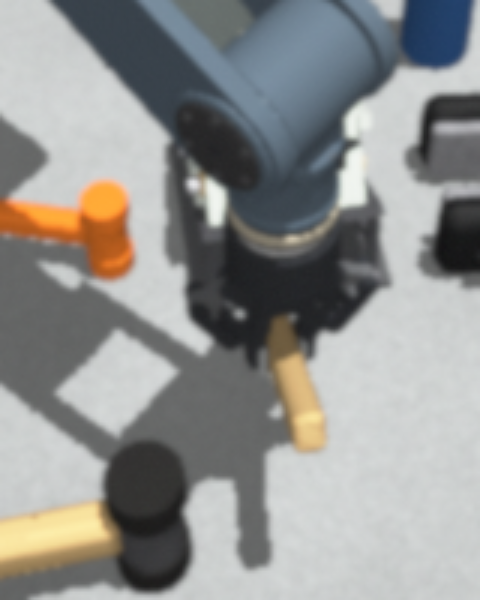

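```bash
python3 -m crank '[[0.01,0.03,0,0,0],[0.01,0.02,0,0.0,0],[0.01,0.008,0,0.002,0],[0.01,0,0,0,0]]' 120; python3 go.py
```

```text
t: 24.7
tcp_pos: [0.5592, -0.3782, 0.0693]
tool_rot: [0.477, 0.521, -0.477, 0.522]
force: [-0.2, 0.5, -4.9]
finger_gap: 0.242
t 24.70 tcp [ 0.5592 -0.3782  0.0693] yawY 5.1 tilt 0.11 gap 20.7mm F [-0.2  0.5 -4.9] q6 -0.85
```

```bash
python3 -m crank '[[0.01,0.004,0,0.001,0],[0.01,0.003,0,0.001,0],[0.01,0.002,0,0.001,0],[0.01,0,0,0,0]]' 120; python3 go.py
```

```text
t: 25.1
tcp_pos: [0.5603, -0.3813, 0.0636]
tool_rot: [0.478, 0.52, -0.477, 0.523]
force: [-1.9, 1.7, 9.3]
finger_gap: 0.24
t 25.10 tcp [ 0.5603 -0.3813  0.0636] yawY 5.1 tilt 0.22 gap 20.5mm F [-1.9  1.7  9.3] q6 -0.85
```

```bash
python3 -m crank '[[0.01,0,0,0,0],[0.01,0.005,0,0.006,0],[0.01,0.005,0,0.006,0],[0.01,0.007,0,0.006,0],[0.01,0.007,0,0.006,0]]' 20; python3 go.py; python3 - <<'E'
from ham import *
s=snap('side','s26.png'); im=s['image'][200:400,220:380]; im=cv2.resize(im,None,fx=3,fy=3); cv2.imwrite('pics/s26z.png',im)
handle(s,285,270,355,400)
E
```

```text
t: 25.6
tcp_pos: [0.5627, -0.4066, 0.0402]
tool_rot: [0.477, 0.52, -0.477, 0.524]
force: [-2.4, 1.2, 7.2]
finger_gap: 0.238
t 25.60 tcp [ 0.5627 -0.4066  0.0402] yawY 5.1 tilt 0.34 gap 20.4mm F [-2.4  1.2  7.2] q6 -0.88
handle N 411 c [ 0.57   -0.4776  0.0866] d [ 0.081 -0.986  0.145] elev 8.4 head -85.3 end [ 0.5733 -0.5175  0.0924]
```

View pics/s26z.png

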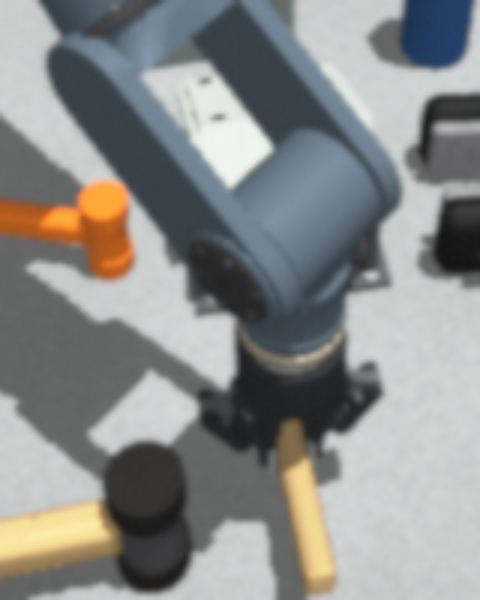

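```bash
python3 -m crank '[[0.01,0.005,0,0.003,0],[0.01,0.004,0,0.003,0],[0.01,0.004,0,0.002,0],[0.01,0,0,0,0]]' 20; python3 go.py
```

```text
t: 26.05
tcp_pos: [0.5634, -0.4154, 0.0269]
tool_rot: [0.477, 0.519, -0.478, 0.524]
force: [-2.1, -2.4, 8.5]
finger_gap: 0.237
t 26.05 tcp [ 0.5634 -0.4154  0.0269] yawY 5.1 tilt 0.39 gap 20.2mm F [-2.1 -2.4  8.5] q6 -0.88
```

```bash
python3 -m crank '[[0.01,0.002,0,0,0],[0.01,0,0,0,0]]' 20; python3 go.py; python3 - <<'E'
from ham import *
s=snap('side','s27.png'); im=s['image'][220:400,230:370]; im=cv2.resize(im,None,fx=3.3,fy=3.3); cv2.imwrite('pics/s27z.png',im)
handle(s,285,270,355,400)
E
```

```text
t: 26.25
tcp_pos: [0.5637, -0.4162, 0.0254]
tool_rot: [0.477, 0.519, -0.478, 0.525]
force: [-2.1, -3.3, 8.4]
finger_gap: 0.24
t 26.25 tcp [ 0.5637 -0.4162  0.0254] yawY 5.1 tilt 0.51 gap 20.5mm F [-2.1 -3.3  8.4] q6 -0.88
handle N 385 c [ 0.5706 -0.4791  0.0598] d [ 0.087 -0.996  0.014] elev 0.8 head -85.0 end [ 0.5741 -0.5188  0.0604]
```

```bash
python3 -m crank '[[0.01,0.0007,0,0,0],[0.01,0,0,0,0]]' 20; python3 go.py;  python3 -m crank '[[0.024,0,0,0,0],[0.028,0,0,0,0],[0.045,0,0,0,0],[0.045,0,0,0,0]]' 20; python3 go.py; python3 - <<'E'
from ham import *
s=snap('side','s28.png'); im=s['image'][220:400,230:370]; im=cv2.resize(im,None,fx=3.3,fy=3.3); cv2.imwrite('pics/s28z.png',im)
handle(s,285,270,355,400)
E
```

```text
t: 26.5
tcp_pos: [0.5637, -0.4163, 0.0252]
tool_rot: [0.477, 0.519, -0.478, 0.525]
force: [-2.5, -3.6, 10.6]
finger_gap: 0.244
t 26.50 tcp [ 0.5637 -0.4163  0.0252] yawY 5.1 tilt 0.51 gap 20.8mm F [-2.5 -3.6 10.6] q6 -0.88
t: 26.9
tcp_pos: [0.5617, -0.4121, 0.0196]
tool_rot: [0.477, 0.522, -0.477, 0.522]
force: [-0.2, 0.2, -1.0]
finger_gap: 0.526
t 26.90 tcp [ 0.5617 -0.4121  0.0196] yawY 5.1 tilt 0.02 gap 44.9mm F [-0.2  0.2 -1. ] q6 -0.88
handle N 408 c [ 0.5696 -0.466   0.0406] d [ 0.076 -0.978 -0.196] elev -11.3 head -85.5 end [ 0.5728 -0.5068  0.0324]
```

View pics/s28z.png

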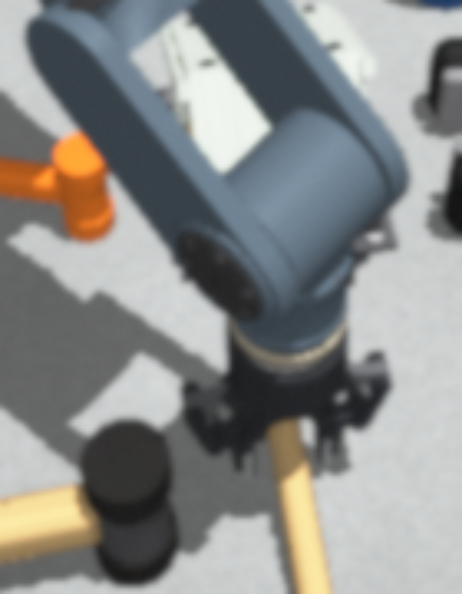

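```bash
python3 -m crank '[[0.045,0,0,0,0],[0.045,0,0,0,0]]' 20; python3 go.py; python3 - <<'E'
from ham import *
s=snap('side','s29.png')
handle(s,285,270,355,400)
E
```

```text
t: 27.15
tcp_pos: [0.5616, -0.4121, 0.0194]
tool_rot: [0.477, 0.522, -0.477, 0.522]
force: [-0.4, -0.6, -0.1]
finger_gap: 0.528
t 27.15 tcp [ 0.5616 -0.4121  0.0194] yawY 5.1 tilt 0.03 gap 45.1mm F [-0.4 -0.6 -0.1] q6 -0.88
handle N 405 c [ 0.5697 -0.4657  0.0405] d [ 0.076 -0.98  -0.184] elev -10.6 head -85.5 end [ 0.5729 -0.507   0.0328]
```

```bash
python3 -m crank '[[0.01,0,0,0,0],[0.01,0,0,0,0],[0.01,0,0,0,0]]' 20; python3 go.py; python3 -m crank '[[0.01,-0.006,0,-0.004,0],[0.01,-0.006,0,-0.004,0],[0.01,-0.006,0,-0.003,0],[0.01,-0.005,0,-0.002,0],[0.01,0,0,0,0]]' 20; python3 go.py; python3 - <<'E'
from ham import *
s=snap('side','s30.png')
handle(s,285,270,355,400);im=s['image'][220:400,230:370]; im=cv2.resize(im,None,fx=3.3,fy=3.3); cv2.imwrite('pics/s30z.png',im)
E
```

```text
t: 27.5
tcp_pos: [0.5618, -0.4124, 0.0198]
tool_rot: [0.477, 0.522, -0.477, 0.522]
force: [0.3, -0.2, -0.3]
finger_gap: 0.255
t 27.50 tcp [ 0.5618 -0.4124  0.0198] yawY 5.1 tilt 0.02 gap 21.7mm F [ 0.3 -0.2 -0.3] q6 -0.88
t: 28.0
tcp_pos: [0.561, -0.3993, 0.0438]
tool_rot: [0.477, 0.521, -0.477, 0.522]
force: [0.9, -0.2, -3.8]
finger_gap: 0.25
t 28.00 tcp [ 0.561  -0.3993  0.0438] yawY 5.1 tilt 0.09 gap 21.4mm F [ 0.9 -0.2 -3.8] q6 -0.87
handle N 519 c [ 0.5681 -0.4646  0.0637] d [ 0.082 -0.984 -0.161] elev -9.3 head -85.3 end [ 0.5724 -0.5159  0.0553]
```

View pics/s30z.png

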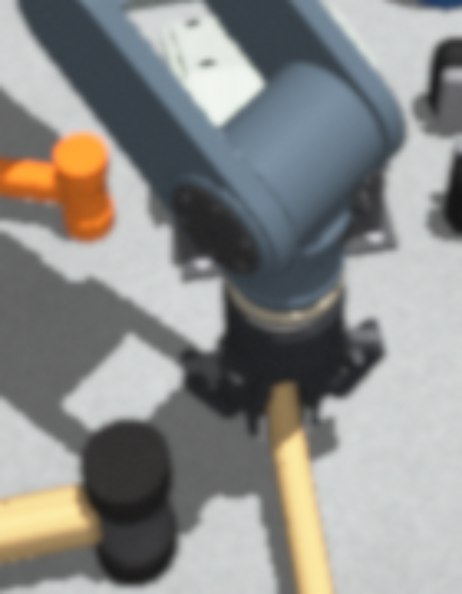

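```bash
python3 -m crank '[[0.01,-0.05,0,0,0],[0.01,0,0,0,0],[0.01,0,0,0,0]]' 20; python3 go.py;  python3 - <<'E'
from ham import *
s=snap('side','s31.png')
handle(s,275,240,365,400);im=s['image'][220:400,230:370]; im=cv2.resize(im,None,fx=3.3,fy=3.3); cv2.imwrite('pics/s31z.png',im)
E
```

```text
t: 28.35
tcp_pos: [0.5611, -0.4002, 0.0939]
tool_rot: [0.477, 0.521, -0.477, 0.523]
force: [0.2, -0.1, -5.1]
finger_gap: 0.258
t 28.35 tcp [ 0.5611 -0.4002  0.0939] yawY 5.1 tilt 0.17 gap 22.0mm F [ 0.2 -0.1 -5.1] q6 -0.87
handle N 494 c [ 0.5692 -0.4785  0.1381] d [ 0.082 -0.983  0.164] elev 9.4 head -85.2 end [ 0.573  -0.5241  0.1457]
```

View pics/s31z.png

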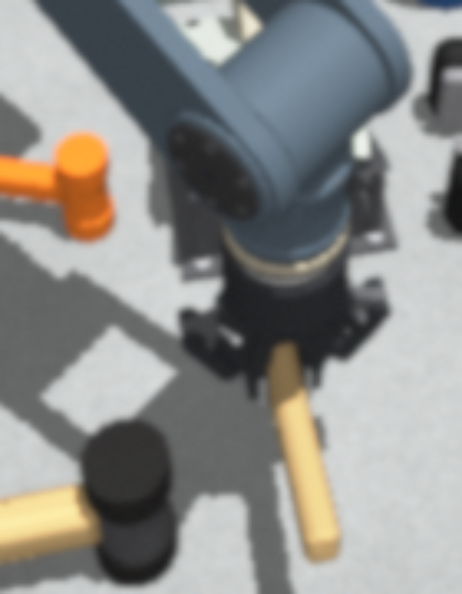

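```bash
python3 -m crank '[[0.01,0.01,0,0,0],[0.01,0.02,0,0,0],[0.01,0.015,0,0,0],[0.01,0.005,0,0.001,0],[0.01,0,0,0,0]]' 60; python3 go.py; python3 -m crank '[[0.01,0.004,0,0.002,0],[0.01,0.004,0,0.003,0],[0.01,0.004,0,0.003,0],[0.01,0.002,0,0.001,0],[0.01,0,0,0,0]]' 20; python3 go.py;  python3 - <<'E'
from ham import *
s=snap('side','s32.png')
handle(s,275,240,365,400)
E
```

```text
t: 28.9
tcp_pos: [0.5594, -0.3992, 0.0413]
tool_rot: [0.477, 0.523, -0.477, 0.52]
force: [0.9, 0.0, -2.8]
finger_gap: 0.252
t 28.90 tcp [ 0.5594 -0.3992  0.0413] yawY 5.1 tilt 0.27 gap 21.5mm F [ 0.9  0.  -2.8] q6 -0.87
t: 29.4
tcp_pos: [0.5611, -0.4096, 0.0291]
tool_rot: [0.477, 0.522, -0.477, 0.522]
force: [-4.0, 2.1, 5.8]
finger_gap: 0.247
t 29.40 tcp [ 0.5611 -0.4096  0.0291] yawY 5.1 tilt 0.03 gap 21.1mm F [-4.   2.1  5.8] q6 -0.88
handle N 405 c [ 0.5685 -0.4754  0.058 ] d [ 0.085 -0.996  0.   ] elev 0.0 head -85.1 end [ 0.572  -0.5173  0.058 ]
```

```bash
python3 -m crank '[[0.01,-0.002,-0.001,-0.0005,0],[0.01,0,0,0,0]]' 20; python3 go.py;  python3 - <<'E'
from ham import *
s=snap('side','s33.png')
handle(s,275,240,365,400)
E
```

```text
t: 29.65
tcp_pos: [0.5609, -0.4099, 0.0302]
tool_rot: [0.477, 0.521, -0.478, 0.523]
force: [-0.3, 0.3, -4.3]
finger_gap: 0.244
t 29.65 tcp [ 0.5609 -0.4099  0.0302] yawY 5.1 tilt 0.17 gap 20.8mm F [-0.3  0.3 -4.3] q6 -0.88
handle N 407 c [ 0.5683 -0.476   0.0598] d [ 0.079 -0.997  0.005] elev 0.3 head -85.5 end [ 0.5716 -0.5179  0.06  ]
```

```bash
python3 -m crank '[[0.01,0.0014,0,0,0],[0.01,0,0,0,0],[0.01,0,0,0,0]]' 20; python3 go.py
```

```text
t: 30.0
tcp_pos: [0.5608, -0.4097, 0.0296]
tool_rot: [0.477, 0.521, -0.477, 0.522]
force: [-0.6, -1.0, -0.8]
finger_gap: 0.243
t 30.00 tcp [ 0.5608 -0.4097  0.0296] yawY 5.1 tilt 0.12 gap 20.7mm F [-0.6 -1.  -0.8] q6 -0.88
```

```bash
python3 -m crank '[[0.045,0,0,0,0],[0.045,0,0,0,0],[0.045,0,0,0,0]]' 20; python3 go.py;  python3 - <<'E'
from ham import *
s=snap('side','s34.png')
handle(s,275,240,365,400)
E
```

```text
t: 30.3
tcp_pos: [0.5605, -0.4089, 0.0296]
tool_rot: [0.477, 0.522, -0.477, 0.522]
force: [-0.0, 0.2, 0.2]
finger_gap: 0.526
t 30.30 tcp [ 0.5605 -0.4089  0.0296] yawY 5.1 tilt 0.03 gap 45.0mm F [-0.   0.2  0.2] q6 -0.88
handle N 418 c [ 0.5672 -0.4646  0.0417] d [ 0.077 -0.98  -0.186] elev -10.7 head -85.5 end [ 0.5705 -0.5071  0.0336]
```

```bash
python3 - <<'E'
from ham import *
import pickle
s=pickle.load(open('side0.pkl','rb'))
c,d=handle(s,296,315,340,400)
print(c+d*((-.476-c[1])/d[1]))
s=dict(s);s['image']=cv2.imread('pics/s34.png')
E
python3 - <<'E'
import cv2;im=cv2.imread('pics/s34.png')[220:400,230:370];cv2.imwrite('pics/s34z.png',cv2.resize(im,None,fx=3.3,fy=3.3))
E
```

```text
handle N 668 c [ 0.5594 -0.4375  0.0583] d [ 0.18  -0.984 -0.004] elev -0.3 head -79.6 end [ 0.5734 -0.5139  0.058 ]
[ 0.56647543 -0.476       0.05817173]
```

View pics/s34z.png

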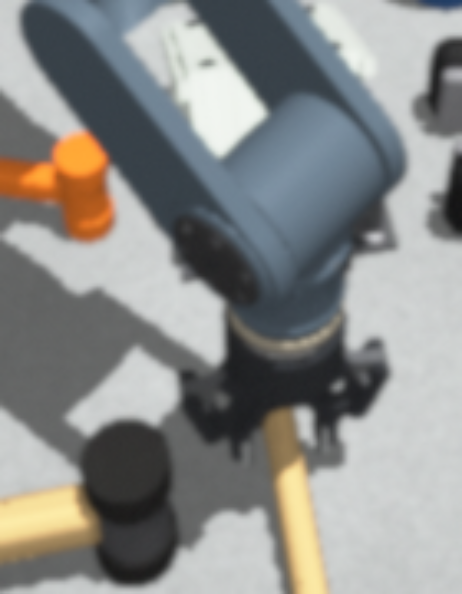

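```bash
python3 -m crank '[[0.045,0.008,0,0,0],[0.045,0,0,0,0],[0.01,0,0,0,0],[0.01,0,0,0,0],[0.01,0,0,0,0]]' 20; python3 -m crank '[[0.01,-0.01,0,-0.003,0],[0.01,-0.015,0,-0.003,0],[0.01,-0.05,0,0,0],[0.01,0,0,0,0],[0.01,0,0,0,0]]' 20; python3 go.py;  python3 - <<'E'
from ham import *
s=snap('side','s35.png')
handle(s,275,240,365,400)
E
```

```text
t: 30.85
tcp_pos: [0.5603, -0.4089, 0.0212]
tool_rot: [0.477, 0.522, -0.477, 0.522]
force: [-0.9, -0.0, -1.3]
finger_gap: 0.252
t: 31.35
tcp_pos: [0.5607, -0.4036, 0.0989]
tool_rot: [0.477, 0.52, -0.477, 0.523]
force: [-0.2, 0.3, -5.1]
finger_gap: 0.252
t 31.35 tcp [ 0.5607 -0.4036  0.0989] yawY 5.1 tilt 0.25 gap 21.5mm F [-0.2  0.3 -5.1] q6 -0.87
handle N 648 c [ 0.5687 -0.4786  0.119 ] d [ 0.082 -0.986 -0.145] elev -8.3 head -85.2 end [ 0.5735 -0.537   0.1104]
```

```bash
python3 -m crank '[[0.01,0.02,0,0,0],[0.01,-0.05,0,0,0],[0.01,0,0,0,0],[0.01,0,0,0,0]]' 20; python3 go.py;  python3 - <<'E'
from ham import *
s=snap('side','s36.png')
handle(s,275,220,365,400)
E
```

```text
t: 31.8
tcp_pos: [0.5598, -0.403, 0.1256]
tool_rot: [0.477, 0.522, -0.477, 0.522]
force: [0.3, 0.4, -3.9]
finger_gap: 0.255
t 31.80 tcp [ 0.5598 -0.403   0.1256] yawY 5.1 tilt 0.00 gap 21.8mm F [ 0.3  0.4 -3.9] q6 -0.87
handle N 594 c [ 0.5682 -0.4862  0.1615] d [ 0.088 -0.994  0.063] elev 3.6 head -85.0 end [ 0.5728 -0.5384  0.1647]
```

```bash
python3 -m crank '[[0.01,0.02,0,0,0],[0.01,0.035,0,0,0],[0.01,0.022,0,0,0],[0.01,0.01,0,0,0],[0.01,0,0,0,0]]' 60; python3 go.py; python3 -m crank '[[0.01,0.004,0,0.002,0],[0.01,0.003,0,0.001,0],[0.01,0.002,0,0,0],[0.01,0,0,0,0]]' 20; python3 go.py;  python3 - <<'E'
from ham import *
s=snap('side','s37.png')
handle(s,275,240,365,400)
E
```

```text
t: 32.35
tcp_pos: [0.5583, -0.4015, 0.0372]
tool_rot: [0.477, 0.523, -0.477, 0.52]
force: [-0.1, -0.8, -4.3]
finger_gap: 0.246
t 32.35 tcp [ 0.5583 -0.4015  0.0372] yawY 5.1 tilt 0.28 gap 21.0mm F [-0.1 -0.8 -4.3] q6 -0.87
t: 32.75
tcp_pos: [0.5612, -0.4075, 0.0336]
tool_rot: [0.477, 0.52, -0.477, 0.523]
force: [-2.5, -0.4, 4.4]
finger_gap: 0.247
t 32.75 tcp [ 0.5612 -0.4075  0.0336] yawY 5.1 tilt 0.24 gap 21.1mm F [-2.5 -0.4  4.4] q6 -0.88
handle N 423 c [ 0.5687 -0.4776  0.068 ] d [ 0.084 -0.994  0.067] elev 3.9 head -85.2 end [ 0.5725 -0.5226  0.071 ]
```

```bash
python3 -m crank '[[0.01,0.002,0,0.001,0],[0.01,0.002,0,0.001,0],[0.01,0.001,0,0,0],[0.01,0,0,0,0]]' 20; python3 go.py;  python3 - <<'E'
from ham import *
s=snap('side','s38.png')
handle(s,275,240,365,400)
E
```

```text
t: 33.2
tcp_pos: [0.5617, -0.4109, 0.0294]
tool_rot: [0.477, 0.519, -0.478, 0.524]
force: [-2.4, -2.7, 9.1]
finger_gap: 0.245
t 33.20 tcp [ 0.5617 -0.4109  0.0294] yawY 5.1 tilt 0.39 gap 21.0mm F [-2.4 -2.7  9.1] q6 -0.88
handle N 401 c [ 0.5688 -0.4764  0.0595] d [ 0.084 -0.996  0.014] elev 0.8 head -85.2 end [ 0.5723 -0.5184  0.0601]
```

```bash
python3 -m crank '[[0.01,0.001,0,0.0005,0],[0.01,0,0,0,0],[0.01,-0.0015,-0.0005,0.0005,0],[0.01,0,0,0,0]]' 20; python3 go.py;  python3 - <<'E'
from ham import *
s=snap('side','s39.png')
handle(s,275,240,365,400)
E
```

```text
t: 33.65
tcp_pos: [0.5615, -0.4111, 0.0291]
tool_rot: [0.477, 0.519, -0.477, 0.524]
force: [-0.7, -0.4, 8.0]
finger_gap: 0.248
t 33.65 tcp [ 0.5615 -0.4111  0.0291] yawY 5.1 tilt 0.37 gap 21.2mm F [-0.7 -0.4  8. ] q6 -0.88
handle N 402 c [ 0.5686 -0.4763  0.0586] d [ 0.081 -0.997 -0.   ] elev -0.0 head -85.3 end [ 0.572  -0.518   0.0586]
```

```bash
python3 -m crank '[[0.01,-0.0012,0,0,0],[0.01,0,0,0,0]]' 20; python3 go.py; python3 -m crank '[[0.01,-0.0008,0,0,0],[0.01,0,0,0,0]]' 20; python3 go.py
```

```text
t: 33.9
tcp_pos: [0.5615, -0.411, 0.0292]
tool_rot: [0.477, 0.52, -0.477, 0.524]
force: [1.1, -2.9, 6.4]
finger_gap: 0.249
t 33.90 tcp [ 0.5615 -0.411   0.0292] yawY 5.1 tilt 0.35 gap 21.3mm F [ 1.1 -2.9  6.4] q6 -0.88
t: 34.1
tcp_pos: [0.5614, -0.4109, 0.0293]
tool_rot: [0.477, 0.52, -0.478, 0.524]
force: [1.3, -2.9, 6.1]
finger_gap: 0.246
t 34.10 tcp [ 0.5614 -0.4109  0.0293] yawY 5.1 tilt 0.33 gap 21.0mm F [ 1.3 -2.9  6.1] q6 -0.88
```

```bash
python3 -m crank '[[0.01,-0.002,0,0.001,0],[0.01,0,0,0,0]]' 20; python3 go.py; python3 -m crank '[[0.01,-0.001,-0.0005,0.0005,0],[0.01,0,0,0,0]]' 20; python3 go.py;  python3 - <<'E'
from ham import *
s=snap('side','s40.png')
handle(s,275,240,365,400)
E
```

```text
t: 34.3
tcp_pos: [0.5593, -0.4094, 0.0291]
tool_rot: [0.477, 0.522, -0.477, 0.521]
force: [0.5, -1.5, 1.0]
finger_gap: 0.247
t 34.30 tcp [ 0.5593 -0.4094  0.0291] yawY 5.1 tilt 0.12 gap 21.1mm F [ 0.5 -1.5  1. ] q6 -0.88
t: 34.5
tcp_pos: [0.5581, -0.4091, 0.0293]
tool_rot: [0.477, 0.523, -0.477, 0.52]
force: [0.0, -0.4, -3.2]
finger_gap: 0.245
t 34.50 tcp [ 0.5581 -0.4091  0.0293] yawY 5.1 tilt 0.25 gap 21.0mm F [ 0.  -0.4 -3.2] q6 -0.88
handle N 404 c [ 0.5654 -0.4756  0.059 ] d [ 0.082 -0.997  0.006] elev 0.3 head -85.3 end [ 0.5688 -0.5176  0.0592]
```

```bash
python3 -m crank '[[0.01,0.0005,0,0,0],[0.01,0,0,0,0]]' 20; python3 go.py; python3 -m crank '[[0.0215,0,0,0,0],[0.022,0,0,0,0],[0.0222,0,0,0,0],[0.0225,0,0,0,0]]' 20; python3 go.py;  python3 - <<'E'
from ham import *
s=snap('side','s41.png')
handle(s,275,240,365,400)
E
```

```text
t: 34.75
tcp_pos: [0.5588, -0.4097, 0.0295]
tool_rot: [0.477, 0.523, -0.477, 0.521]
force: [0.1, 0.3, -4.2]
finger_gap: 0.249
t 34.75 tcp [ 0.5588 -0.4097  0.0295] yawY 5.1 tilt 0.13 gap 21.2mm F [ 0.1  0.3 -4.2] q6 -0.88
t: 35.15
tcp_pos: [0.5599, -0.411, 0.0311]
tool_rot: [0.477, 0.521, -0.477, 0.522]
force: [-0.6, 0.2, -0.5]
finger_gap: 0.262
t 35.15 tcp [ 0.5599 -0.411   0.0311] yawY 5.1 tilt 0.08 gap 22.4mm F [-0.6  0.2 -0.5] q6 -0.88
handle N 397 c [ 0.5671 -0.4755  0.0572] d [ 0.088 -0.996 -0.008] elev -0.4 head -84.9 end [ 0.5708 -0.5171  0.0569]
```

```bash
python3 -m crank '[[0.023,0,0,0,0],[0.024,0,0,0,0],[0.025,0,0,0,0]]' 20;  python3 - <<'E'
from ham import *
s=snap('side','s42.png')
handle(s,275,240,365,400)
E
```

```text
t: 35.5
tcp_pos: [0.5596, -0.4106, 0.0305]
tool_rot: [0.477, 0.522, -0.477, 0.522]
force: [0.2, 0.3, -0.2]
finger_gap: 0.294
handle N 397 c [ 0.567  -0.4755  0.0574] d [ 0.083 -0.996 -0.013] elev -0.7 head -85.2 end [ 0.5705 -0.5173  0.0569]
```

```bash
python3 -m crank '[[0.03,0,0,0,0],[0.04,0,0,0,0],[0.05,0,0,0,0],[0.05,-0.01,0,0,0],[0.05,-0.03,0,0,0]]' 20; python3 -m crank '[[0.05,-0.045,0,0,0],[0.05,-0.045,0,0,0],[0.05,-0.045,0,0,0],[0.05,0,-0.03,0.03,0],[0.05,0,-0.03,0.03,0]]'; python3 -m crank '[[0.05,0,-0.035,0.03,0],[0.05,0,-0.035,0.03,0],[0.05,0,-0.035,0.03,0],[0.05,0,0,0,0]]'; python3 - <<'E'
from ham import *
from wd import *
s=snap('side','s43.png');handle(s,275,240,365,400)
s=snap('top','t43.png'); wmeas(s)
E
```

```text
t: 36.05
tcp_pos: [0.5576, -0.4087, 0.0679]
tool_rot: [0.477, 0.524, -0.477, 0.519]
force: [-0.3, 0.2, 0.5]
finger_gap: 0.587
t: 36.55
tcp_pos: [0.5063, -0.4762, 0.2093]
tool_rot: [0.476, 0.52, -0.477, 0.525]
force: [0.2, 0.4, -0.7]
finger_gap: 0.586
t: 36.95
tcp_pos: [0.4035, -0.5799, 0.2063]
tool_rot: [0.478, 0.519, -0.48, 0.521]
force: [-0.6, 0.6, -0.3]
finger_gap: 0.585
handle N 594 c [ 0.5645 -0.4521  0.0581] d [ 0.095 -0.996 -0.003] elev -0.2 head -84.6 end [ 0.5706 -0.5162  0.0579]
top n-height med 0.0500  slopes [-0.017  0.03   0.05 ]  x[-0.0304 0.0268] y[-0.0190 0.0135] N 214
```

View pics/s43.png

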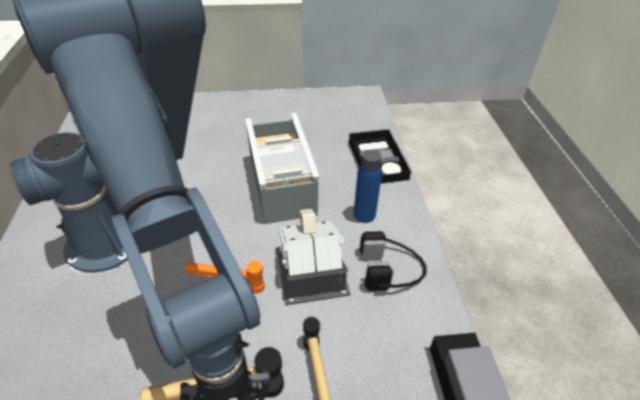

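View pics/t43.png

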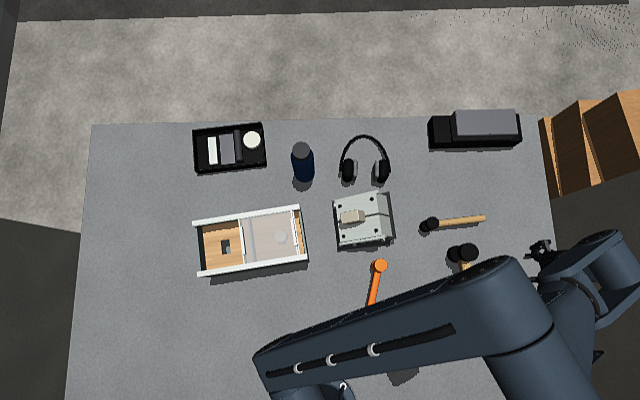

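```bash
python3 -m crank '[[0.05,-0.02,0,0,0],[0.05,0,0,0,0],[0.05,0,0,0,0]]'; python3 - <<'E'
from h import *
import pickle
a=pickle.load(open('top0.pkl','rb'))['image'].astype(int); b=snap('top','t44.png')['image'].astype(int)
for n,(u0,v0,u1,v1) in dict(bottle=(285,135,320,190),ear=(335,130,395,188),scraper=(268,225,292,252)).items(): print(n,abs(a-b)[v0:v1,u0:u1].max(-1).mean())
print(manip.sign_off())
E
```

```text
t: 37.35
tcp_pos: [0.4098, -0.5737, 0.226]
tool_rot: [0.477, 0.522, -0.477, 0.523]
force: [1.3, 0.8, -0.8]
finger_gap: 0.585
bottle 8.133506493506493
ear 8.75316091954023
scraper 54.07253086419753
the job is handed in; nothing more can be done
None
```

The wedge is home in the mould's pry slot and the mallet is standing back on the bench. The job was handed in at about 37 s of the 72 s allowed, and nothing reported a verdict.

- **Case and wedge:** I slid the left cover about 0.13 m over the right one. I took the wedge out and tilted it against the case rail to match the slot. I then started it by hand until the shoulder was about 16 mm off the mould, and let go.
- **Driving:** I gave it four mallet taps, lifting about 14 to 18 mm between them. The first only touched lightly, and the last moved it no further.
- **Wedge check:** the struck end measured 49.8 mm and then 50.0 mm above the mould face, against 50 mm for fully home. The split in the mould is visibly open.
- **Setting the mallet down:** on my first two releases it tipped back so that its handle end came to rest on the bench. The head's lower edge stayed on the bench as far as I could tell. I picked it up and set it down again; on the third, slower release it stayed standing. The handle now reads 0.2 degrees from level with its top at 58 mm, as at the start, about 2 cm from where it first stood.
- **Bystanders:** the bottle and the ear defenders look unmoved in the before and after pictures. The scraper's patch of the picture differed a lot, which I put down to the left cover now lying over it. It still sits in its hole in the final view, but I made no separate measurement of it.

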